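Uncover the soap and hold the stamp ready above it

ROBOT

A 6-joint arm with a two-finger parallel gripper is mounted at the origin on the work surface; the furniture and walls round the work are solid. World frame = base frame: x ahead of the robot, y to its left, z up, the work surface at z = 0. Lengths are in m, angles in rad, forces in N, time in s.
With the tool pointing down it reaches from about 0.15 to 0.775 m from the base axis. Payload 6.1 kg.
Tool frame: the origin (TCP) lies on the centre line of the jaws, within the pads' length; the fingertips stand 22 mm ahead of it and the grasp point (between the pads) lies 3 mm ahead of it; z points along the fingers, y is the direction in which the jaws open and shut (so a half turn about z gives the same grasp; the last joint's range is limited). The gripper opens to 85 mm and grips with 20 to 120 N. Pads are 22 mm wide; open, the fingers measure 114 mm over their backs; the gripper's body (76 mm by 85 mm) begins 54 mm behind the grasp point. The pads swing forward as they close: fully open they stand 13 mm farther back than shut.
Start: joints at [1.217, 0.126, -0.04, 1.405, 0, 1.571], TCP at [0.182, 0.492, 0.253] pointing down, gripper open.
Joint ranges: [-2.72, 2.72], [-0.95, 1.95], [-1.27, 1.35], [-1.78, 2.02], [-1.46, 1.47], [-3.14, 3.14]. Speed limits (rad/s): [2.39, 2.39, 3.01, 3.14, 3.14, 3.14].

INTERFACE

Orientations are given as a unit quaternion [w, x, y, z].
In Python, from workcell import status, grab_frame, r gives the robot as it stands. The module is installed in compiled form; this text tells all that it offers.
- The arm moves only by the tool servo_tool, never from a script. Its argument "steps" is text: rows parted by semicolons, each of 5 numbers parted by spaces: the closure in counts, from 0 (fully open) to 255 (shut), then the shift along the tool's x, y, z in cm, then the turn about the tool's z in rad. A call has 1 to 20 rows; each row shifts and turns the commanded pose from where the row before left it, along the tool's axes as they then stand; what a row does not reach is not made up. A row lasts 1/12 s, in which the tool goes at most 41.7 mm and 7.16 degrees, less where a joint would pass 70% of its speed; a pose out of reach is approached as far as the arm can. A call with a gripper value outside its range is refused whole. The fingers move at their own pace and stop on an object; the grip force is fixed at half the most. Time passes only in rows, so rows that do not move let the fingers close. It gives the time, the measured TCP pose, the force and the opening at its end, in the units of the state.
- status.state(): the state, without advancing time (a new reading comes with each control period).
- grab_frame(name): name is "scene" or "side" or "wrist"; returns a dict with "pixels" (384x512x3 uint8, blue, green, red), "K" (3x3 intrinsics, pixels), "R" (3x3) and "t" (3): a world point X has camera coordinates R X + t. Camera axes: x right, y down, z forward; pixel columns grow to the right and rows downward; lengths in m; the calibration is good to about 2 mm. A picture is of the moment at which its call begins. There is no depth.
- r.finish_job(): hands the job in, once; it reports no verdict.
The state is a dict: "clock": time; "qpos": joint angles; "dq": joint speeds; "joint_torque": joint torques, N m; "eef_pos": TCP position; "orientation": TCP orientation; "ft_force": force on the tool from outside, world axes, zero at the start; "ft_torque": the same for the moment, N m; "width": finger opening in m.
Only numpy, scipy, OpenCV 4.12 (cv2) and the standard library are available. Lean on these libraries where they do the work, as an engineer would, in place of code of your own. Each camera call takes 0.05 s, during which the arm holds its last target.

TASK

The soap has set: take the blue setting plate off it by its upright tab, hang the plate by its hole on the storage post so that it lies down on the post's wooden base, and let go. Then pick up the soap stamp by its red handle, carry it above the tops of the dye bottles to the soap without disturbing the bottles, and finish holding it in the air about one centimetre above the soap: level, centred on the soap's top, its long side along the soap's long side, never touching the soap.

Things in the scene. Friction and masses are not known exactly. Their poses are not given: they have to be found in the camera images.
- soap_top (a point): Centre of the top face of a cream-coloured soap block, 42 (its x) x 62 (its y) x 32 mm high, z up; at the start the plate lies on this face. The soap stands loosely in the low rim of a wooden tray; the tray is a fixed board 92 (x) x 112 (y) x 8 mm, the rim rises 6 mm above it.
- plate_hole (a point): The blue setting plate: loose flat plate 84 (its x) x 60 (its y) x 6 mm, 60 to 110 g, with a round through hole of 22 mm at its centre. This point is the hole's centre on the plate's underside; z up. At the start it lies on the soap.
- plate_tab (a point): Centre of the upper, free part of the plate's upright grip tab. The tab is 22 mm (along the plate's x) x 10 mm thick (along its y) and rises from the plate's top to 41 mm above its underside. This point lies 26 mm above the plate's underside and 30 mm from the hole's centre towards the plate's -x. Same axes as plate_hole. Grasp from above across the 10 mm.
- post_top (a point): Top of the fixed storage post: an upright steel pin, 12 mm in diameter with a round end, in the middle of a round wooden base of 84 mm diameter and 10 mm height. This point is 60 mm above the desk; the pin stands 50 mm above the base.
- stamp_center (a point): The soap stamp's centre, half-way up (31.5 mm above its underside). Loose, 63 mm high, 70 to 140 g: black rubber face below, dark wooden block 40 (its x) x 58 (its y) mm up to 19 mm above the underside, and above that a red bar handle 16 mm thick (x), 34 mm long (y), from 19 to 63 mm above the underside. z up. Grasp the handle from above across the 16 mm.
- stamp_face (a point): Centre of the stamp's underside (the black rubber face, 34 x 52 mm), 31.5 mm below stamp_center; same axes.
- caddy: Fixed low white tray, 150 (its x) x 42 (its y) x 16 mm, that holds the three loose dye bottles in a row along its x; origin at the centre of its underside.
- red_bottle_mid (a point): Red dye bottle with pointed cap, 26 mm in diameter and 73 mm high, standing on the caddy's floor 4 mm above the desk; point on its axis 36 mm above its base.
- blue_bottle_mid (a point): Blue dye bottle, otherwise the same.
- purple_bottle_mid (a point): Purple dye bottle, otherwise the same.
Things that resemble listed ones, but are neither listed nor needed, are in the scene too. What is meant by the part that bears stamp_center is not turquoise, and is the larger of those in its own colour.

How it is judged:
By the outcome, as a careful person would: the job done as asked, in the order asked, and still so for the second after the job is handed in, while the arm keeps its last pose, push and grip.
It also fails if it takes over 64 s, if anything falls off the work surface, if the arm or the gripper's body presses on something with over 40 N, if the wrist force passes 120 N, or if a joint passes its speed limit or range.

## Working session

There is one attempt and no reset: what is moved stays moved. The work goes in short steps, Python scripts to look and compute and a tool call to move; the robot and the scene stay as the last step left them, time stands still between calls to the robot, and variables do not carry over. Pictures are saved under pics/ and viewed, and the job is handed in when it is done.

Besides the shell and the picture viewer there is one more tool, called as a command line: name --argument value ..., lists and objects as JSON in quotes. servo_tool: Moves the arm, as the interface text tells. Its arguments: {"type":"object","properties":{"steps":{"type":"string"}},"required":["steps"]}

```bash
mkdir -p pics
cat > h.py <<'E'
import numpy as np, cv2, pickle
from workcell import status, grab_frame, r
def grab(n,tag):
    f=grab_frame(n); cv2.imwrite(f'pics/{tag}.png',f['pixels']); pickle.dump({k:np.array(f[k]) for k in('pixels','K','R','t')},open(f'pics/{tag}.pkl','wb')); return f
def load(tag): return pickle.load(open(f'pics/{tag}.pkl','rb'))
def ray(f,u,v):
    R=np.array(f['R']);t=np.array(f['t']).ravel()
    d=R.T@np.linalg.solve(np.array(f['K']),[u,v,1.]); return -R.T@t, d/np.linalg.norm(d)
def onz(f,u,v,z):
    c,d=ray(f,u,v); return c+d*(z-c[2])/d[2]
def tri(L):
    A=np.zeros((3,3));b=np.zeros(3);rs=[ray(*l) for l in L]
    for c,d in rs:
        P=np.eye(3)-np.outer(d,d);A+=P;b+=P@c
    X=np.linalg.solve(A,b); return X,[np.linalg.norm((np.eye(3)-np.outer(d,d))@(X-c)) for c,d in rs]
def proj(f,X):
    p=np.array(f['K'])@(np.array(f['R'])@np.array(X)+np.array(f['t']).ravel()); return p[:2]/p[2]
E
python3 - <<'E'
from h import *
for n in('scene','side','wrist'):
    f=grab(n,n+'0'); print(n,ray(f,256,192)[0].round(3),ray(f,256,192)[1].round(3),f['K'][0][0])
s=status.state(); print(s)
E
```

```text
scene [-0.055  0.34   0.536] [ 0.707 -0.428 -0.563] 428.9659235301629
side [0.39  0.647 0.681] [ 0.145 -0.729 -0.669] 403.85821302355475
wrist [0.108 0.52  0.373] [ 0.277 -0.099 -0.956] 329.38330429408256
{'clock': 0.15, 'qpos': array([ 1.21701794e+00,  1.26261695e-01, -4.03489553e-02,  1.40537107e+00,
       -3.07420104e-05,  1.57079266e+00]), 'dq': array([ 0.00147488, -0.00110076,  0.00487123, -0.00094763, -0.00125341,
       -0.00044555]), 'joint_torque': array([ 3.51334825e-05, -4.36276317e+01,  3.53149867e+01,  1.35112839e-02,
       -1.09436931e-05, -3.68792197e-07]), 'eef_pos': array([0.18179929, 0.49223483, 0.25270909]), 'orientation': array([-8.91660859e-05,  1.75966318e-01,  9.84396009e-01, -5.86155116e-04]), 'ft_force': array([-0.56305222, -0.17954199, -0.25254665]), 'ft_torque': array([ 0.01725662, -0.00409748, -0.01631197]), 'width': 0.08532612096220483}
```

View pics/scene0.png

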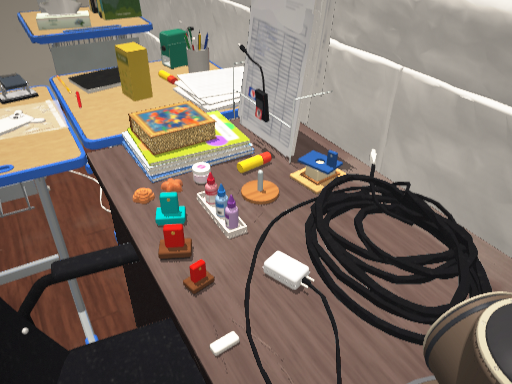

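View pics/side0.png

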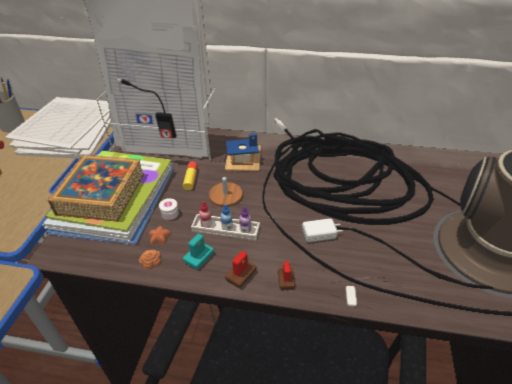

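View pics/wrist0.png

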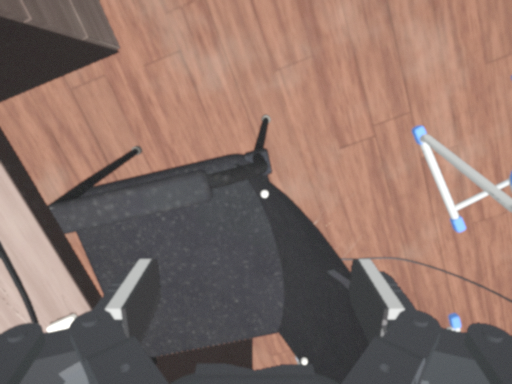

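The scene view shows three stamp-like objects: turquoise at (171,210), a large red-handled one at (175,242) and a small red-handled one at (199,276). The large red one fits, because it isn't turquoise and is the larger of the two reds. The plate on the soap is at (322,160), the post at (261,185) and the bottles at (211–232,185–210). I'll confirm with enlarged crops.

Run:
```python
import cv2,numpy as np
a=cv2.imread('pics/scene0.png');b=cv2.imread('pics/side0.png')
cv2.imwrite('pics/c1.png',np.vstack([np.hstack([cv2.resize(a[180:300,140:260],(400,400),interpolation=2),cv2.resize(b[220:300,175:305],(400,400*80//130),interpolation=2) if 0 else cv2.resize(b[190:310,180:300],(400,400),interpolation=2)])]))
cv2.imwrite('pics/c2.png',np.hstack([cv2.resize(a[140:215,235:355],(400,250),interpolation=2),cv2.resize(b[130:205,180:300],(400,250),interpolation=2)]))
```

```text
(no output)
```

View pics/c1.png

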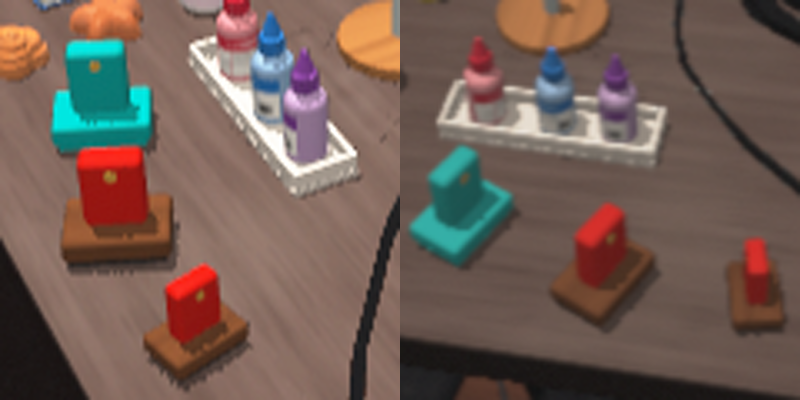

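View pics/c2.png

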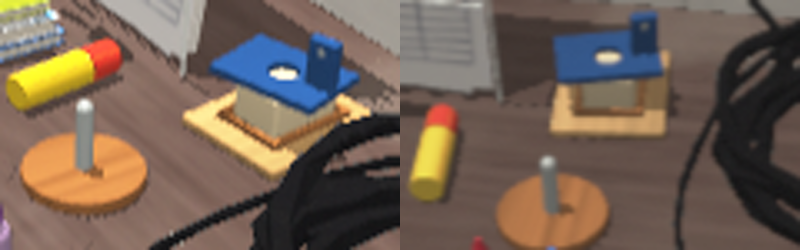

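Run:
```python
from h import *
a=load('scene0');b=load('side0')
P=lambda n,p,q:print(n,*[x.round(4) if isinstance(x,np.ndarray) else np.round(x,4) for x in tri([(a,*p),(b,*q)])])
P('hole',(320.2,161.6),(242.4,147.1))
P('tabtop',(235+325/3.333,140+37/3.333),(180+(645-400)/3.333,130+15/3.333))
P('posttop',(260.2,170.6),(224.1,177.4))
P('redtip',(210.5,177),(180+80/3.333,190+40/3.333))
P('bluetip',(220.5,184),(180+151/3.333,190+50/3.333))
P('purptip',(231.5,195),(180+216/3.333,190+58/3.333))
for n,f in(('scene',a),('side',b)):
    h=cv2.cvtColor(f['pixels'],cv2.COLOR_BGR2HSV)
    m=cv2.inRange(h,(0,180,120),(8,255,255))|cv2.inRange(h,(174,180,120),(180,255,255))
    N,L,S,C=cv2.connectedComponentsWithStats(m)
    for i in range(1,N):
        if S[i,4]>60: print(n,S[i],C[i].round(1))
```

```text
hole [ 0.5981 -0.2246  0.0422] [0.0014 0.0014]
tabtop [ 0.5676 -0.23    0.0827] [0.0015 0.0015]
posttop [ 0.6105 -0.0719  0.0583] [0.0003 0.0003]
redtip [0.6292 0.0339 0.068 ] [0.003 0.003]
bluetip [0.5797 0.0379 0.076 ] [0.0011 0.0011]
purptip [0.5369 0.0366 0.0749] [0.0015 0.0015]
scene [260 152  11  11  78] [266.  156.6]
scene [163 224  22  24 434] [173.4 235.6]
scene [190 259  16  24 284] [197.3 270.9]
side [233 251  14  14 103] [239.3 258. ]
side [284 262   7  11  65] [286.5 267.4]
```

Run:
```python
from h import *
a=load('scene0');b=load('side0')
print('stamp handle',tri([(a,173.4,235.6),(b,239.3,258)]))
print('stand base corners', onz(b,209,157,0), onz(a,297,160,0),onz(b,115,157,0))
w=load('wrist0'); 
X=status.state()['eef_pos']; print(proj(w,X), proj(w,X-[0,0,.022]), proj(w,X-[0,0,.2]))
print(np.array(w['R']).round(3))
```

```text
stamp handle (array([0.52328824, 0.15737934, 0.04355714]), [np.float64(0.005138124973806338), np.float64(0.005138124973806399)])
stand base corners [ 0.69404365 -0.21861324  0.        ] [ 0.69058255 -0.22917345  0.        ] [ 0.95707998 -0.17634589  0.        ]
[254.9854243  287.74180673] [254.98383063 261.8541884 ] [254.97839058 173.48561805]
[[ 0.347  0.938 -0.002]
 [ 0.892 -0.329  0.31 ]
 [ 0.29  -0.109 -0.951]]
```

servo_tool --steps "0 -3 -2.7 0 0;0 -3 -2.7 0 0;0 -3 -2.7 0 0;0 -3 -2.7 0 0;0 -3 -2.7 0 0;0 -3 -2.7 0 0;0 -3 -2.7 0 0;0 -3 -2.7 0 0;0 -3 -2.7 0 0;0 -3 -2.7 0 0;0 -3 -2.7 0 0;0 -3 -2.7 0 0;0 -3 -2.7 0 0;0 -3 -2.7 0 0;0 -3 -2.7 0 0;0 -3 -2.7 0 0;0 -3 -2.7 0 0;0 -3 -2.7 0 0;0 -3 -2.7 0 0;0 -3 -2.7 0 0"

```text
clock: 1.82
eef_pos: [0.558, -0.224, 0.2529]
orientation: [-0.0, 0.176, 0.984, 0.0]
ft_force: [0.9, 0.5, 0.9]
width: 0.0854
```

servo_tool --steps "0 0 0 0 -0.1;0 0 0 0 -0.11;0 0 0 0 -0.11;0 0 0 0 -0.11;0 0 0 0 -0.1;0 0 0 0 0;0 0 0 0 0"

```text
clock: 2.4
eef_pos: [0.5575, -0.222, 0.253]
orientation: [-0.0, -0.087, 0.996, 0.0]
ft_force: [-0.3, 0.1, -0.2]
width: 0.0854
```

Run:
```python
from h import *
print({k:status.state()[k].round(4) for k in('eef_pos','orientation','qpos')})
for n in('wrist','scene','side'): grab(n,n+'1')
```

```text
{'eef_pos': array([ 0.5575, -0.222 ,  0.253 ]), 'orientation': array([-3.000e-04, -8.660e-02,  9.962e-01,  1.000e-04]), 'qpos': array([-0.3789,  0.2715,  0.1386,  1.4386, -0.    , -0.5522])}
```

View pics/wrist1.png

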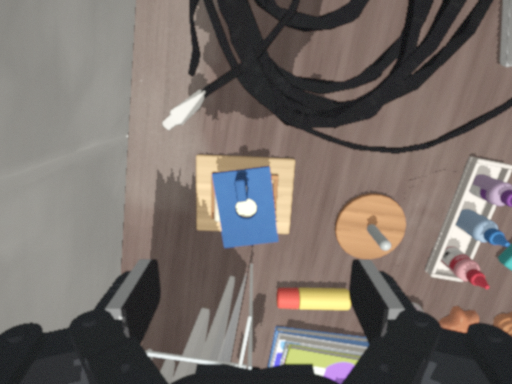

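The wrist view shows the plate at (246,207), with its hole at (246,207) and the tab at about (241,185). The post tip is near (384,243) and the bottles are on the right at (465–495,190–275).

Run:
```python
from h import *
w=load('wrist1')['pixels']
cv2.imwrite('pics/c3.png',np.hstack([cv2.resize(w[145:255,190:300],(396,396),interpolation=2),cv2.resize(w[180:270,325:415],(396,396),interpolation=2)]))
h=cv2.cvtColor(w,cv2.COLOR_BGR2HSV)
m=cv2.inRange(h,(100,120,40),(125,255,255)); m[:, :200]=0;m[:,300:]=0
cs,hi=cv2.findContours(m,cv2.RETR_CCOMP,cv2.CHAIN_APPROX_NONE)
for c in cs:
    if len(c)>15: print(cv2.contourArea(c),cv2.minAreaRect(c),cv2.fitEllipse(c))
f=load('wrist1')
for t,z in(('top',.046),):
    c=max(cs,key=cv2.contourArea); q=cv2.approxPolyDP(c,6,True).reshape(-1,2); print(q); print([onz(f,*p,z).round(4) for p in q])
```

```text
30.5 ((277.5, 360.0), (3.579352855682373, 12.798896789550781), 12.52880573272705) ((277.4664306640625, 360.6444396972656), (3.325500249862671, 15.105537414550781), 13.992485046386719)
3865.0 ((244.99232482910156, 206.93846130371094), (74.29680633544922, 55.81562805175781), 82.87498474121094) ((245.4100799560547, 206.13795471191406), (61.64433288574219, 88.57242584228516), 171.3286895751953)
406.5 ((246.06932067871094, 208.06568908691406), (21.35894203186035, 24.690935134887695), 70.01689147949219) ((245.93751525878906, 207.61447143554688), (20.94344139099121, 25.046606063842773), 82.10030364990234)
23.0 ((246.0, 188.00001525878906), (5.656853675842285, 5.656853675842285), 45.0) ((246.05186462402344, 187.8871307373047), (4.17636251449585, 7.528345584869385), 176.5244140625)
[[267 167]
 [213 174]
 [225 246]
 [276 240]]
[array([ 0.5502, -0.2107,  0.046 ]), array([ 0.5669, -0.2636,  0.046 ]), array([ 0.6451, -0.2398,  0.046 ]), array([ 0.6284, -0.186 ,  0.046 ])]
```

View pics/c3.png

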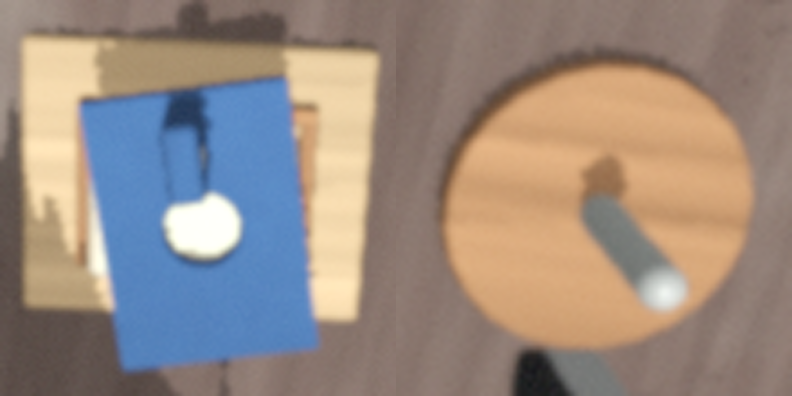

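Run:
```python
from h import *
y=.302; ex=np.array([np.cos(y),np.sin(y),0]);ey=np.array([-np.sin(y),np.cos(y),0])
f=load('wrist1'); H=onz(f,246,207.8,.046); print('hole',H)
H=np.array([.5978,-.2248,.040])
T=H-.03*ex
ims=[]
for n,(u0,v0) in(('wrist1',(200,150)),('scene0',(285,135)),('side0',(205,115))):
    g=load(n); im=cv2.resize(g['pixels'][v0:v0+80,u0:u0+80],(400,400),interpolation=2)
    for z in(.041,):
        q=[T+sx*.011*ex+sy*.005*ey+[0,0,z] for sx,sy in((1,1),(1,-1),(-1,-1),(-1,1))]
        pts=np.array([(proj(g,p)-[u0,v0]+.5)*5 for p in q]).astype(int)
        cv2.polylines(im,[pts],True,(0,255,255),1)
    q=[H+sx*.042*ex+sy*.03*ey+[0,0,.006] for sx,sy in((1,1),(1,-1),(-1,-1),(-1,1))]
    cv2.polylines(im,[np.array([(proj(g,p)-[u0,v0]+.5)*5 for p in q]).astype(int)],True,(0,0,255),1)
    ims.append(im[:,:266] if 0 else cv2.resize(im,(266,266)) if 0 else im)
cv2.imwrite('pics/c4.png',np.hstack(ims)[:, :800]); cv2.imwrite('pics/c5.png',ims[2])
# post: base ellipse + tip
w=f['pixels'];h=cv2.cvtColor(w,cv2.COLOR_BGR2HSV);m=cv2.inRange(h,(5,90,90),(20,220,255));m[:,:325]=0;m[:,415:]=0;m[:180]=0;m[275:]=0
c=max(cv2.findContours(m,0,1)[0],key=len);e=cv2.fitEllipse(cv2.convexHull(c));print(e)
print('base c',onz(f,*e[0],.010), 'sc', )
tip=(325+663/4.4,180+286/4.4); print('tip',onz(f,*tip,.058)); print(tri([(f,*tip),(load('scene0'),260.2,170.6),(load('side0'),224.1,177.4)]))
```

```text
hole [ 0.59721686 -0.22439043  0.046     ]
((369.8483581542969, 225.77865600585938), (64.98375701904297, 71.86148071289062), 67.13192749023438)
base c [ 0.60712899 -0.0738817   0.01      ] sc
tip [0.59220128 0.02086418 0.058     ]
(array([ 0.57806776, -0.02827046,  0.0994625 ]), [np.float64(0.012357876872249417), np.float64(0.021878317029258205), np.float64(0.018222515782125505)])
```

View pics/c4.png

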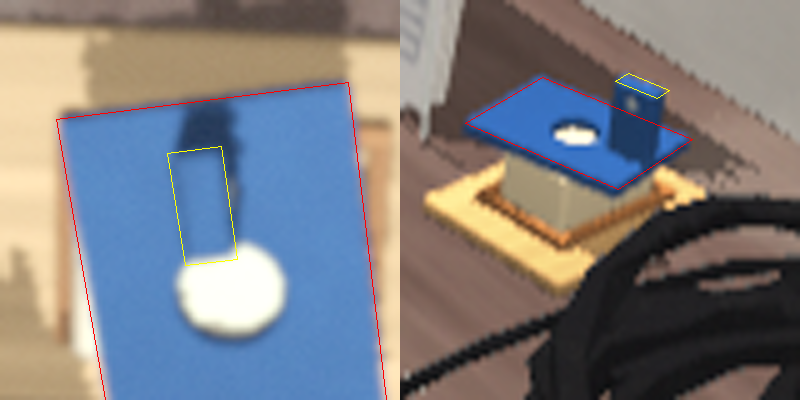

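View pics/c5.png

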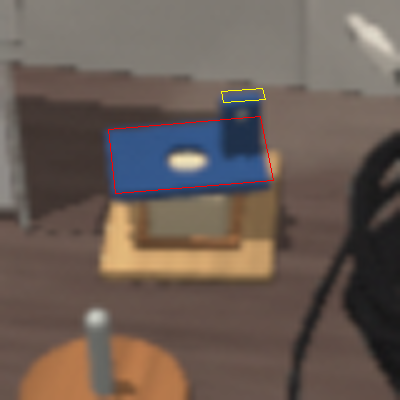

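servo_tool --steps "0 0 0 0 -0.064;0 0 0 0 -0.064;0 -0.38 -0.73 2 0;0 -0.38 -0.73 3 0;0 0 0 3 0;0 0 0 3 0;0 0 0 2 0;0 0 0 1 0;0 0 0 0 0;0 0 0 0 0"

```text
clock: 3.38
eef_pos: [0.5694, -0.2336, 0.1138]
orientation: [0.0, -0.151, 0.988, 0.0]
ft_force: [0.5, -1.2, -0.2]
width: 0.0854
```

Run:
```python
from h import *
f=grab('wrist','wrist2');s=status.state();print(s['eef_pos'],s['orientation'])
g=load('wrist1');tip=(325+267/4.4,180+286/4.4); print('tip',onz(g,*tip,.058)); print(tri([(g,*tip),(load('scene0'),260.2,170.6),(load('side0'),224.1,177.4)]))
y=.302; ex=np.array([np.cos(y),np.sin(y),0]);ey=np.array([-np.sin(y),np.cos(y),0]);H=np.array([.5978,-.2248,.040]);T=H-.03*ex
im=f['pixels'].copy()
for o,a,b,z in((T,.011,.005,.041),(H,.042,.03,.006)):
    q=[o+sx*a*ex+sy*b*ey+[0,0,z] for sx,sy in((1,1),(1,-1),(-1,-1),(-1,1))]
    cv2.polylines(im,[np.array([proj(f,p) for p in q]).astype(int)],True,(0,255,255),1)
cv2.imwrite('pics/c6.png',im)
```

```text
[ 0.56999582 -0.23387105  0.11482494] [ 8.48673548e-04 -1.51330462e-01  9.88482741e-01 -4.92325950e-04]
tip [ 0.60860188 -0.07268742  0.058     ]
(array([ 0.609915  , -0.07206575,  0.05794566]), [np.float64(0.0012379083407241898), np.float64(0.0007929271705105242), np.float64(0.0005875307078976353)])
```

View pics/c6.png

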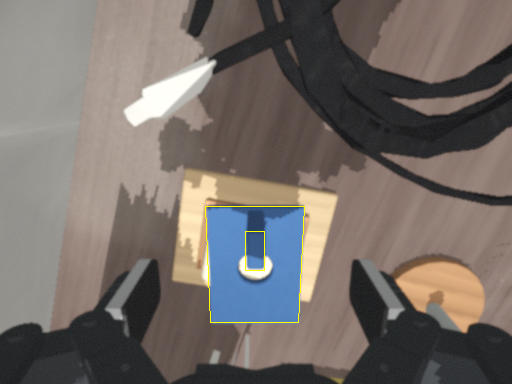

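The projected outline matches the plate, and the tab at (255,250) is centred between the jaws. I'll descend and grip.

servo_tool --steps "0 0 0 1.5 0;0 0 0 1.5 0;0 0 0 0.9 0;0 0 0 0.3 0;0 0 0 0 0;120 0 0 0 0;200 0 0 0 0;255 0 0 0 0;255 0 0 0 0;255 0 0 0 0;255 0 0 0 0;255 0 0 0 0;255 0 0 0 0;255 0 0 0 0;255 0 0 0 0;255 0 0 0 0"

```text
clock: 4.77
eef_pos: [0.5694, -0.2337, 0.0716]
orientation: [0.0, -0.151, 0.988, -0.0]
ft_force: [-1.2, 0.6, 3.4]
width: 0.0094
```

servo_tool --steps "255 0 0 -0.5 0;255 0 0 -1 0;255 0 0 -1.5 0;255 0 0 -1.5 0;255 0 0 -1.5 0;255 0 0 -0.5 0;255 0 0 0 0;255 0 0 0 0"

```text
clock: 5.43
eef_pos: [0.5693, -0.2336, 0.1363]
orientation: [0.0, -0.151, 0.988, -0.0]
ft_force: [-0.2, -0.1, -1.1]
width: 0.0094
```

Run:
```python
from h import *
s=status.state();print(s['eef_pos'],s['ft_force'],s['width'])
a=grab('wrist','wrist3')['pixels'];b=grab('scene','scene3')['pixels'];c=grab('side','side3')['pixels']
cv2.imwrite('pics/c7.png',np.hstack([cv2.resize(b[90:210,240:380],(400,343),interpolation=2),cv2.resize(c[90:210,190:330],(400,343),interpolation=2)]))
```

```text
[ 0.56929049 -0.23364151  0.13627542] [-0.1942673  -0.09895683 -1.08721067] 0.009446227948325595
```

View pics/c7.png

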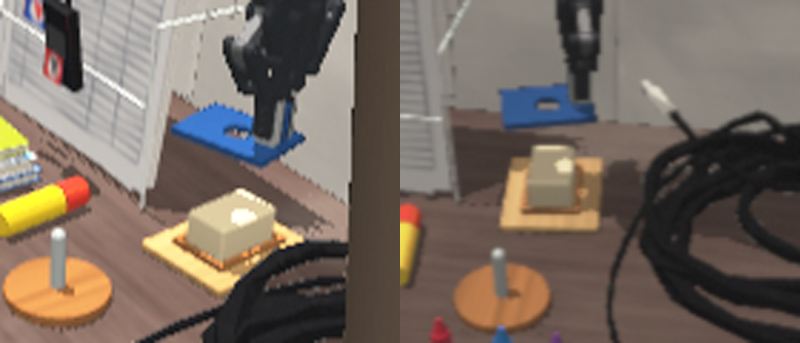

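View pics/wrist3.png

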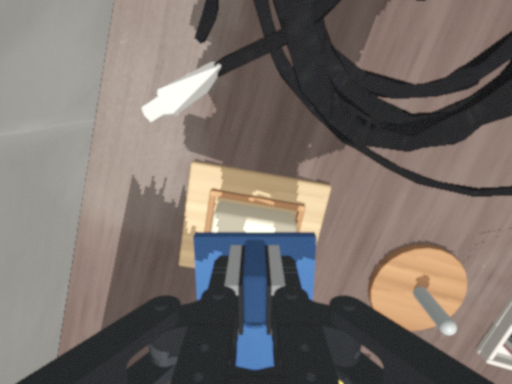

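servo_tool --steps "255 -0.4 1 0 0;255 -0.7 1.8 0 0;255 -0.8 2 0 0;255 -0.8 2.2 0 0;255 -0.8 2.2 0 0;255 -0.8 2 0 0;255 -0.7 1.8 0 0;255 -0.56 1.18 0 0;255 0 0 0 0;255 0 0 0 0;255 0 0 0 0"

```text
clock: 6.5
eef_pos: [0.5798, -0.0819, 0.1361]
orientation: [-0.0, -0.151, 0.988, -0.0]
ft_force: [-0.4, -0.4, -0.7]
width: 0.0094
```

Run:
```python
from h import *
s=status.state();print(s['eef_pos'],s['ft_force'],s['width'])
p=s['eef_pos'];ex=np.array([.954,.299,0]);ey=np.array([-.299,.954,0]);H=p+.03*ex-[0,0,.0316]
ims=[]
for n,(u0,v0) in(('scene',(200,110)),('side',(165,110))):
    f=grab(n,n+'4');im=cv2.resize(f['pixels'][v0:v0+100,u0:u0+100],(400,400),interpolation=2)
    L=[[H+sx*.042*ex+sy*.03*ey+[0,0,.006] for sx,sy in((1,1),(1,-1),(-1,-1),(-1,1))],[H+.011*np.cos(t)*ex+.011*np.sin(t)*ey+[0,0,.006] for t in np.linspace(0,6.2,20)]]
    for q in L: cv2.polylines(im,[np.array([(proj(f,x)-[u0,v0]+.5)*4 for x in q]).astype(int)],True,(0,255,255),1)
    ims.append(im)
cv2.imwrite('pics/c8.png',np.hstack(ims)); grab('wrist','wrist4')
```

```text
[ 0.57975364 -0.0819407   0.13609183] [-0.35355155 -0.38060518 -0.72406591] 0.00937493003957171
```

View pics/c8.png

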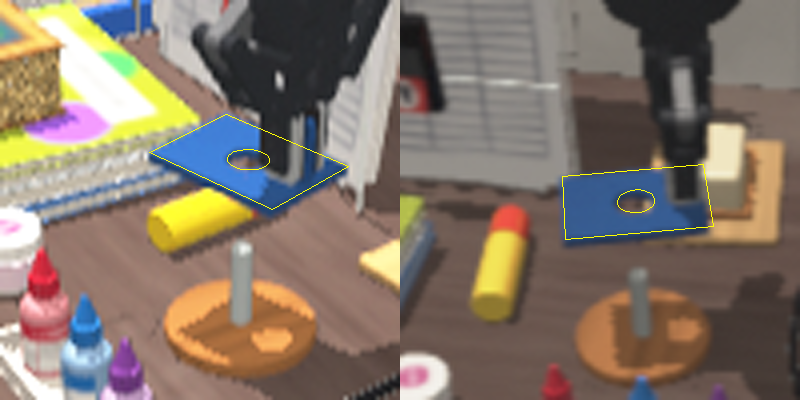

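View pics/wrist4.png

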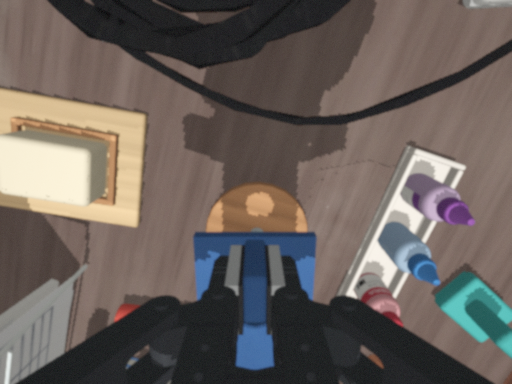

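servo_tool --steps "255 0 0 1 0;255 0 0 1.5 0;255 0 0 1 0;255 0 0 0 0;255 0 0 0 0"

```text
clock: 7.07
eef_pos: [0.5791, -0.0819, 0.1002]
orientation: [-0.001, -0.151, 0.988, 0.0]
ft_force: [0.5, 0.2, -0.2]
width: 0.0089
```

Run:
```python
from h import *
s=status.state();print(s['eef_pos'],s['ft_force'],s['width'])
ims=[]
for n,(u0,v0) in(('scene',(220,140)),('side',(190,140))):
    f=grab(n,n+'5');ims.append(cv2.resize(f['pixels'][v0:v0+80,u0:u0+80],(400,400),interpolation=2))
cv2.imwrite('pics/c9.png',np.hstack(ims))
```

```text
[ 0.57907816 -0.08185562  0.10024161] [ 0.5288052   0.17210601 -0.23882564] 0.008913881934284622
```

View pics/c9.png

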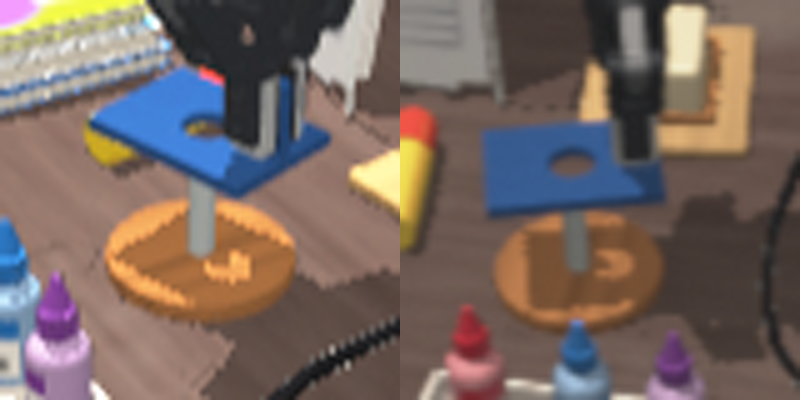

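servo_tool --steps "255 0 0 0.6 0;255 0 0 0.6 0;255 0 0 0.6 0;255 0 0 0 0;255 0 0 0 0"

```text
clock: 7.58
eef_pos: [0.5794, -0.0816, 0.0826]
orientation: [-0.001, -0.152, 0.988, 0.0]
ft_force: [-0.3, 0.2, -0.4]
width: 0.0089
```

Run:
```python
from h import *
s=status.state();print(s['eef_pos'],s['ft_force'],s['width'])
ims=[]
for n,(u0,v0) in(('scene',(220,140)),('side',(190,140))):
    f=grab(n,n+'6');ims.append(cv2.resize(f['pixels'][v0:v0+80,u0:u0+80],(400,400),interpolation=2))
cv2.imwrite('pics/c10.png',np.hstack(ims))
```

```text
[ 0.57937767 -0.08157643  0.08261785] [-0.343487    0.18742024 -0.37142091] 0.008869371492890969
```

View pics/c10.png

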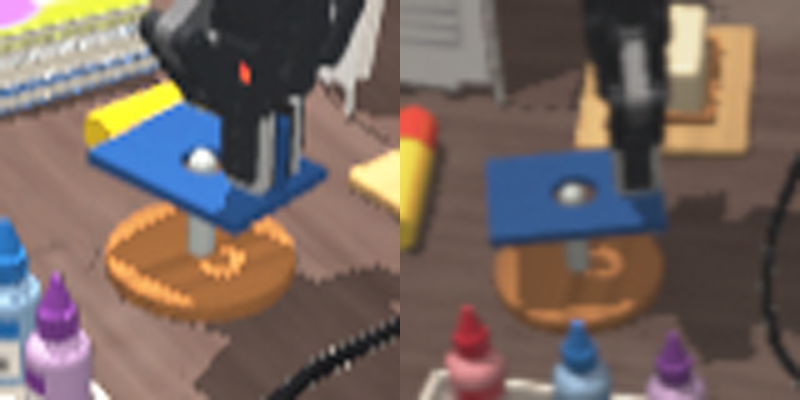

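The post tip now shows inside the hole in both views, roughly centred. I'll lower the plate to the base.

servo_tool --steps "255 0 0 0.6 0;255 0 0 0.8 0;255 0 0 0.8 0;255 0 0 0.8 0;255 0 0 0.6 0;255 0 0 0.3 0;255 0 0 0.1 0;255 0 0 0 0;255 0 0 0 0"

```text
clock: 8.43
eef_pos: [0.58, -0.0817, 0.0435]
orientation: [0.0, -0.152, 0.988, -0.0]
ft_force: [0.1, 0.3, -1.2]
width: 0.0092
```

Run:
```python
from h import *
s=status.state();print(s['eef_pos'],s['ft_force'],s['width'])
ims=[]
for n,(u0,v0) in(('scene',(220,140)),('side',(190,140))):
    f=grab(n,n+'7');ims.append(cv2.resize(f['pixels'][v0:v0+80,u0:u0+80],(400,400),interpolation=2))
cv2.imwrite('pics/c11.png',np.hstack(ims))
```

```text
[ 0.58001733 -0.0816904   0.04350835] [ 0.0640858   0.32583036 -1.19072676] 0.009225517814195335
```

View pics/c11.png

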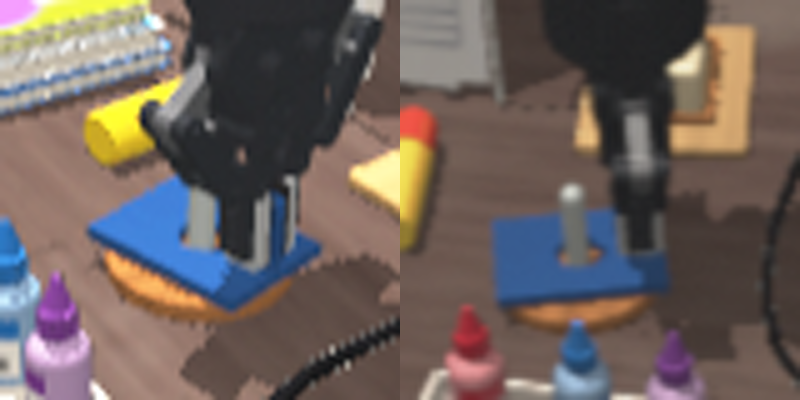

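servo_tool --steps "255 0 0 0.1 0;255 0 0 0.1 0;255 0 0 0 0;180 0 0 0 0;140 0 0 0 0;100 0 0 0 0;100 0 0 0 0;100 0 0 0 0;100 0 0 0 0;100 0 0 0 0"

```text
clock: 9.37
eef_pos: [0.5798, -0.0817, 0.0413]
orientation: [-0.0, -0.152, 0.988, -0.0]
ft_force: [-0.1, 0.6, 0.4]
width: 0.0522
```

servo_tool --steps "100 0 0 -1 0;100 0 0 -2 0;100 0 0 -3 0;50 0 0 -3 0;0 0 0 -3 0;0 0 0 -3 0;0 0 0 -2 0;0 0 0 0 0;0 0 0 0 0"

```text
clock: 10.12
eef_pos: [0.5806, -0.0818, 0.2134]
orientation: [0.002, -0.152, 0.988, -0.001]
ft_force: [-0.8, 0.4, -1.5]
width: 0.0854
```

Run:
```python
from h import *
s=status.state();print(s['eef_pos'],s['ft_force'],s['width'],s['qpos'])
ims=[]
for n,(u0,v0) in(('scene',(220,140)),('side',(190,140))):
    f=grab(n,n+'8');ims.append(cv2.resize(f['pixels'][v0:v0+80,u0:u0+80],(400,400),interpolation=2))
cv2.imwrite('pics/c12.png',np.hstack(ims)); grab('wrist','wrist8')
```

```text
[ 0.5805668  -0.08177261  0.21339544] [-0.76124683  0.35328103 -1.54999949] 0.08537777325775067 [-1.39922464e-01  2.41603173e-01  1.36199542e-02  1.33921093e+00
 -1.42852493e-05 -4.44146402e-01]
```

View pics/c12.png

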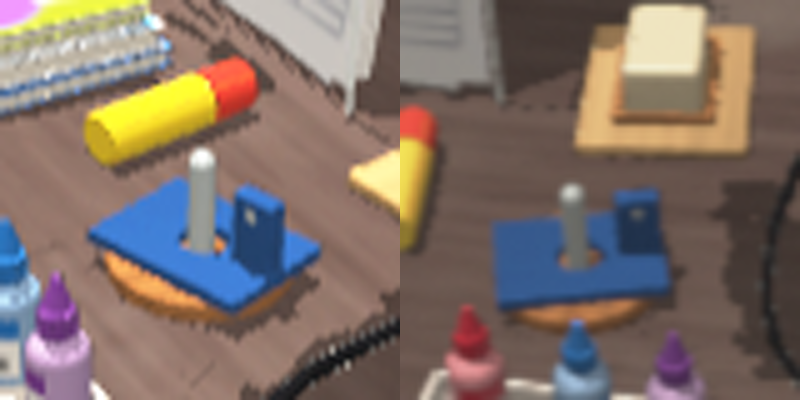

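View pics/wrist8.png

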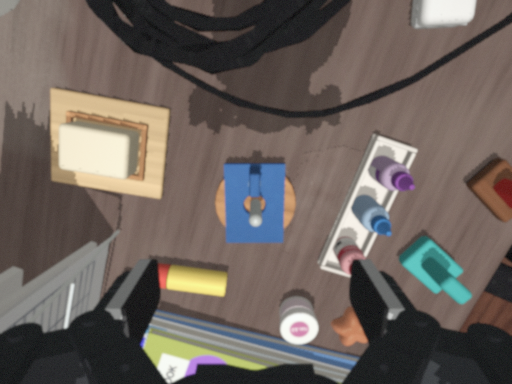

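The plate lies flat on the base with the post through its hole (scene crop (203,160–245)), and it has been let go. Next I'll move over the stamp and measure the soap from the frames I already have.

servo_tool --steps "0 0 1.5 -1 0;0 -0.2 3 -1 0;0 -0.2 3.4 -1 0;0 -0.3 3.6 0 0;0 -0.3 3.6 0 0;0 -0.2 3.6 0 0;0 -0.2 3.4 0 0;0 -0.1 2.5 0 0;0 0 0 0 0;0 0 0 0 0;0 0 0 0 0"

```text
clock: 11.18
eef_pos: [0.52, 0.1575, 0.241]
orientation: [-0.0, -0.152, 0.988, -0.0]
ft_force: [-0.3, -0.2, 0.4]
width: 0.0855
```

Run:
```python
from h import *
s=status.state();print(s['eef_pos'],s['qpos'])
f=grab('wrist','wrist9')
g=load('wrist8');a=load('scene8');b=load('side8')
c=[cv2.resize(g['pixels'][80:205,40:180],(400,357),interpolation=2),cv2.resize(f['pixels'][100:300,150:350],(357,357),interpolation=2)]
cv2.imwrite('pics/c13.png',np.hstack(c))
c=[cv2.resize(a['pixels'][150:210,280:360],(400,300),interpolation=2),cv2.resize(b['pixels'][130:190,210:290],(400,300),interpolation=2)]
cv2.imwrite('pics/c14.png',np.hstack(c))
```

```text
[0.51999056 0.15754858 0.24098732] [ 2.94330865e-01  1.61576680e-01 -2.47391766e-02  1.38552929e+00
 -2.76405384e-04 -1.04818175e-02]
```

View pics/wrist9.png

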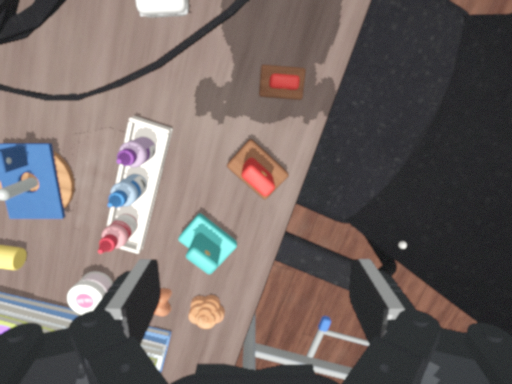

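View pics/c13.png

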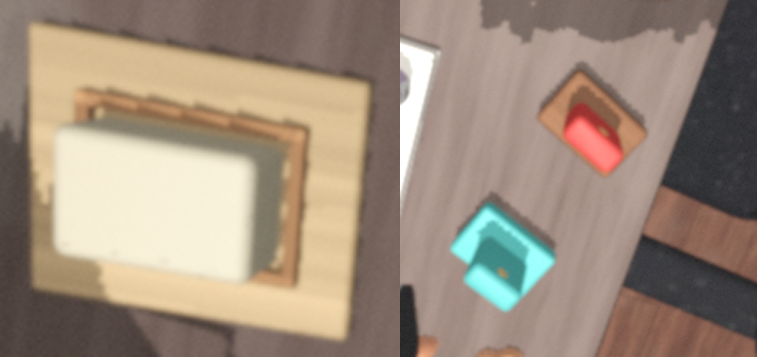

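View pics/c14.png

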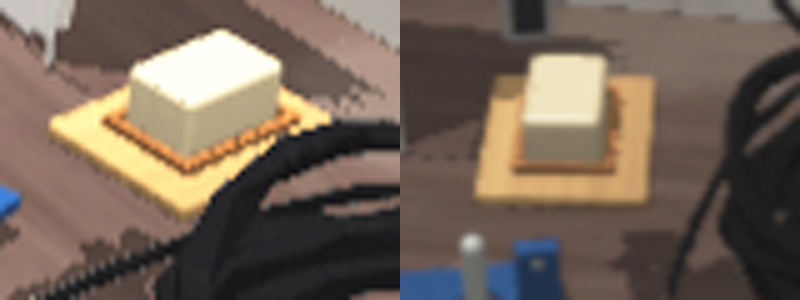

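Run:
```python
from h import *
f=load('wrist9');h=cv2.cvtColor(f['pixels'],cv2.COLOR_BGR2HSV)
roi=np.zeros(h.shape[:2],np.uint8);roi[130:205,220:295]=255
red=(cv2.inRange(h,(0,195,150),(6,255,255))|cv2.inRange(h,(174,195,150),(180,255,255)))&roi
br=(cv2.inRange(h,(0,110,40),(16,255,255))|cv2.inRange(h,(174,110,40),(180,255,255)))&roi
for n,m,z in(('red',red,.063),('all',br,.019)):
    c=max(cv2.findContours(m,0,1)[0],key=cv2.contourArea);r_=cv2.minAreaRect(c);bx=cv2.boxPoints(r_);print(n,r_)
    X=np.array([onz(f,*p,z) for p in bx]);print(X.round(4).tolist(),X.mean(0).round(4));e=np.diff(np.vstack([X,X[:1]]),axis=0);print(np.linalg.norm(e,axis=1).round(4),np.degrees(np.arctan2(e[:,1],e[:,0])).round(1))
    cv2.drawContours(f['pixels'],[bx.astype(int)],0,(0,255,0),1)
cv2.imwrite('pics/c15.png',cv2.resize(f['pixels'][120:215,210:305],(570,570),interpolation=2))
g=load('wrist8');q=np.array([(60,125),(257,155),(245,283),(55,252)])/2.857+[40,80]-.5
X=np.array([onz(g,*p,.040) for p in q]);e=np.diff(np.vstack([X,X[:1]]),axis=0);print('soap',X.mean(0),np.linalg.norm(e,axis=1),np.degrees(np.arctan2(e[:,1],e[:,0])))
```

```text
Traceback (most recent call last):
ValueError: max() iterable argument is empty
```

```bash
cat > st.py <<'E'
from h import *
import sys
tag,u0,v0,u1,v1=sys.argv[1],*map(int,sys.argv[2:6])
f=load(tag);h=cv2.cvtColor(f['pixels'],cv2.COLOR_BGR2HSV)
roi=np.zeros(h.shape[:2],np.uint8);roi[v0:v1,u0:u1]=255
red=(cv2.inRange(h,(0,170,165),(8,255,255))|cv2.inRange(h,(172,170,165),(180,255,255)))&roi
br=(cv2.inRange(h,(0,100,40),(16,255,255))|cv2.inRange(h,(172,100,40),(180,255,255)))&roi
for n,m,z in(('red',red,.063),('all',br,.019)):
    c=max(cv2.findContours(m,0,1)[0],key=cv2.contourArea);r_=cv2.minAreaRect(c);bx=cv2.boxPoints(r_);print(n,r_)
    X=np.array([onz(f,*p,z) for p in bx]);print(X.round(4).tolist(),X.mean(0).round(4));e=np.diff(np.vstack([X,X[:1]]),axis=0);print(np.linalg.norm(e,axis=1).round(4),np.degrees(np.arctan2(e[:,1],e[:,0])).round(1))
    cv2.drawContours(f['pixels'],[bx.astype(int)],0,(0,255,0),1)
cv2.imwrite('pics/c15.png',cv2.resize(f['pixels'][v0:v1,u0:u1],(570,570*(v1-v0)//(u1-u0)),interpolation=2))
E
python3 - <<'E'
from h import *
g=load('wrist8');q=np.array([(60,125),(257,155),(245,283),(55,252)])/2.857+[40,80]-.5
X=np.array([onz(g,*p,.040) for p in q]);e=np.diff(np.vstack([X,X[:1]]),axis=0);print('soap',X.mean(0),np.linalg.norm(e,axis=1),np.degrees(np.arctan2(e[:,1],e[:,0])))
h=cv2.cvtColor(load('wrist9')['pixels'],cv2.COLOR_BGR2HSV);print(h[178,258],h[185,262],h[152,255])
E
python3 st.py wrist9 220 130 295 205
```

```text
soap [ 0.5957937  -0.22662345  0.04      ] [0.05933892 0.04131744 0.05967744 0.04026574] [  98.71276375    5.45368988  -82.31844263 -175.10039346]
[  2 117 255] [  2 121 255] [ 12 123 133]
red ((252.36924743652344, 167.546142578125), (16.248550415039062, 6.945944786071777), 7.125016689300537)
[[0.5144, 0.145, 0.063], [0.5079, 0.1439, 0.063], [0.5053, 0.1586, 0.063], [0.5117, 0.1599, 0.063]] [0.5098 0.1519 0.063 ]
[0.0066 0.015  0.0066 0.0151] [-170.1  100.2   10.8  -79.8]
all ((257.37359619140625, 169.0924835205078), (52.76795196533203, 36.61198806762695), 42.51044845581055)
[[0.5251, 0.1265, 0.019], [0.4901, 0.1431, 0.019], [0.5137, 0.1939, 0.019], [0.5506, 0.1781, 0.019]] [0.5199 0.1604 0.019 ]
[0.0387 0.056  0.0401 0.0575] [ 154.6   65.1  -23.2 -116.3]
```

View pics/c15.png

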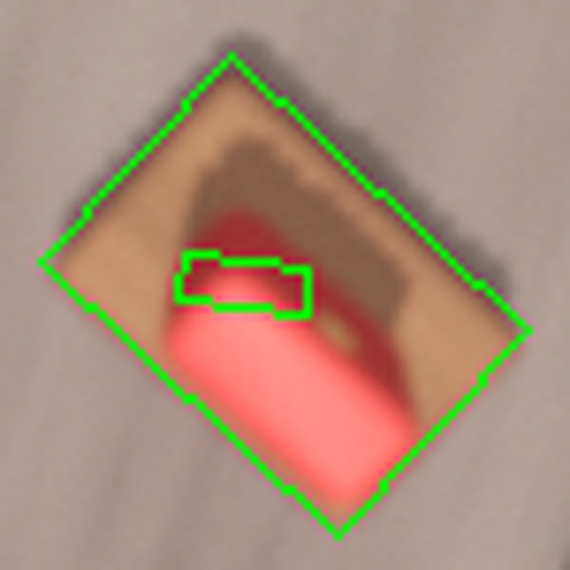

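Run:
```python
from h import *
def top(tag,roi,lo,hi):
    f=load(tag);h=cv2.cvtColor(f['pixels'],cv2.COLOR_BGR2HSV);m=cv2.inRange(h,lo,hi)
    k=np.zeros_like(m);k[roi[1]:roi[3],roi[0]:roi[2]]=255;m&=k
    c=max(cv2.findContours(m,0,1)[0],key=cv2.contourArea);r=cv2.minAreaRect(c);M=cv2.moments(c);return f,r,c,(M['m10']/M['m00'],M['m01']/M['m00'])
f,r,c,ce=top('wrist9',(230,140,290,205),(0,90,235),(9,255,255))
bx=cv2.boxPoints(r);X=np.array([onz(f,*p,.063) for p in bx]);e=np.diff(np.vstack([X,X[:1]]),axis=0)
print(r,ce,X.mean(0),onz(f,*ce,.063),np.linalg.norm(e,axis=1),np.degrees(np.arctan2(e[:,1],e[:,0])))
a=load('scene0');b=load('side0')
c=[cv2.resize(a['pixels'][215:265,150:200],(400,400),interpolation=2),cv2.resize(b['pixels'][245:295,215:265],(400,400),interpolation=2)]
P=onz(f,*ce,.063)
for im,g,o in((c[0],a,(150,215)),(c[1],b,(215,245))):
    for Q in (P,np.array([.5199,.1604,.063])): 
        p=(proj(g,Q)-o+.5)*8; cv2.circle(im,tuple(p.astype(int)),4,(0,255,255),1)
cv2.imwrite('pics/c16.png',np.hstack(c))
# turquoise
h=cv2.cvtColor(f['pixels'],cv2.COLOR_BGR2HSV);m=cv2.inRange(h,(80,90,60),(98,255,255));cc=max(cv2.findContours(m,0,1)[0],key=cv2.contourArea);
print([onz(f,*p,.019).round(3).tolist() for p in cv2.boxPoints(cv2.minAreaRect(cc))])
```

```text
((257.61376953125, 180.93447875976562), (32.38773727416992, 14.034687995910645), 41.633541107177734) (257.6730923694779, 180.9301204819277) [0.52065624 0.16047974 0.063     ] [0.52053621 0.16039968 0.063     ] [0.013244   0.03069139 0.01353294 0.031016  ] [ 156.2301       65.20905832  -22.4220853  -115.30721955]
[[0.635, 0.093, 0.019], [0.585, 0.112, 0.019], [0.608, 0.165, 0.019], [0.66, 0.148, 0.019]]
```

View pics/c16.png

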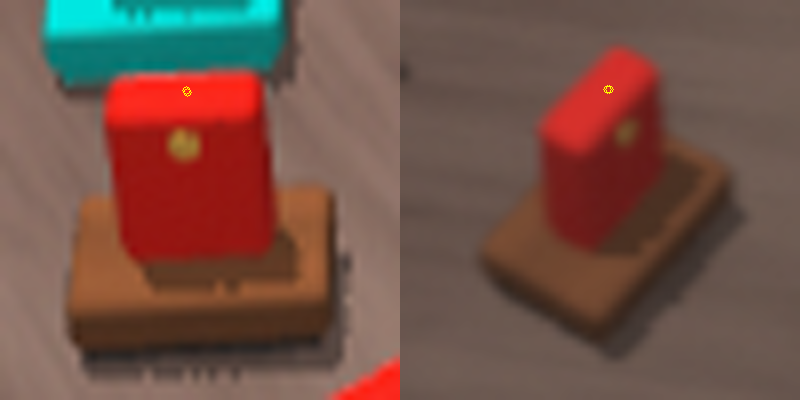

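servo_tool --steps "130 0 0 0 -0.119;130 0 0 0 -0.119;130 0 0 0 -0.119;130 0 0 0 -0.119;130 0 0 0 -0.119;130 0 0 0 -0.119;130 0 0 0 -0.12;130 -0.28 0.1 2 0;130 0 0 3 0;130 0 0 4 0;130 0 0 3 0;130 0 0 1.5 0;130 0 0 0 0;130 0 0 0 0"

```text
clock: 12.4
eef_pos: [0.5205, 0.1593, 0.1059]
orientation: [-0.001, -0.538, 0.843, 0.0]
ft_force: [-0.7, -0.7, 0.1]
width: 0.0419
```

Run:
```python
from h import *
s=status.state();print(s['eef_pos'],s['orientation'],s['width'],s['qpos'][5])
f=grab('wrist','wrist10')
y=np.radians(65.3-90);ex=np.array([np.cos(y),np.sin(y),0]);ey=np.array([-np.sin(y),np.cos(y),0]);C=np.array([.5203,.1604,0])
im=f['pixels'].copy()
for a,b,z in((.008,.017,.063),(.02,.029,.019)):
    cv2.polylines(im,[np.array([proj(f,C+sx*a*ex+sy*b*ey+[0,0,z]) for sx,sy in((1,1),(1,-1),(-1,-1),(-1,1))]).astype(int)],True,(0,255,255),1)
cv2.imwrite('pics/c17.png',im)
```

```text
[0.52046028 0.15928754 0.10586382] [-9.57010779e-04 -5.38105811e-01  8.42876721e-01  2.29890660e-04] 0.041853883874722164 -0.839342793556422
```

View pics/c17.png

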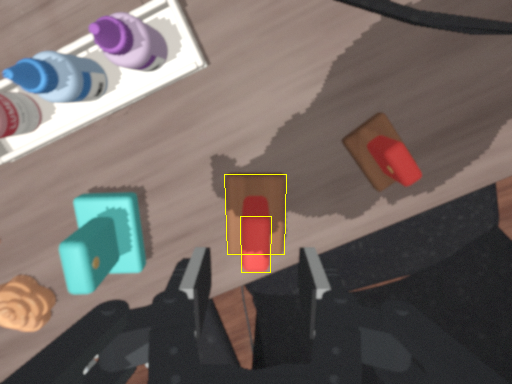

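The stamp handle at (256,243) is centred between the jaws and the predicted outline fits. I'll descend, grip and lift.

servo_tool --steps "130 0 0 1.5 0;130 0 0 2 0;130 0 0 1.5 0;130 0 0 0.6 0;130 0 0 0.2 0;130 0 0 0 0;200 0 0 0 0;255 0 0 0 0;255 0 0 0 0;255 0 0 0 0;255 0 0 0 0;255 0 0 0 0;255 0 0 0 0;255 0 0 0 0"

```text
clock: 13.62
eef_pos: [0.5215, 0.1608, 0.0495]
orientation: [0.001, -0.539, 0.842, -0.0]
ft_force: [-1.1, 1.3, 6.8]
width: 0.0154
```

servo_tool --steps "255 0 0 -0.5 0;255 0 0 -1 0;255 0 0 -2 0;255 0 0 -2.5 0;255 0 0 -2.5 0;255 0 0 -2.5 0;255 0 0 -2 0;255 0 0 -1 0;255 0 0 0 0;255 0 0 0 0"

```text
clock: 14.45
eef_pos: [0.5208, 0.1605, 0.1882]
orientation: [0.0, -0.539, 0.842, -0.0]
ft_force: [-0.1, -0.8, -1.2]
width: 0.0155
```

Run:
```python
from h import *
s=status.state();print(s['eef_pos'],s['orientation'],s['width'],s['ft_force'])
f=grab('wrist','wrist11');a=grab('scene','scene11');b=grab('side','side11')
c=[cv2.resize(a['pixels'][150:250,120:220],(400,400),interpolation=2),cv2.resize(b['pixels'][190:290,190:290],(400,400),interpolation=2)]
cv2.imwrite('pics/c18.png',np.hstack(c))
```

```text
[0.52075075 0.16047799 0.18818996] [ 1.50876157e-04 -5.38883414e-01  8.42380341e-01 -6.41076021e-05] 0.015487283118161848 [-0.06744797 -0.82361435 -1.15490504]
```

View pics/c18.png

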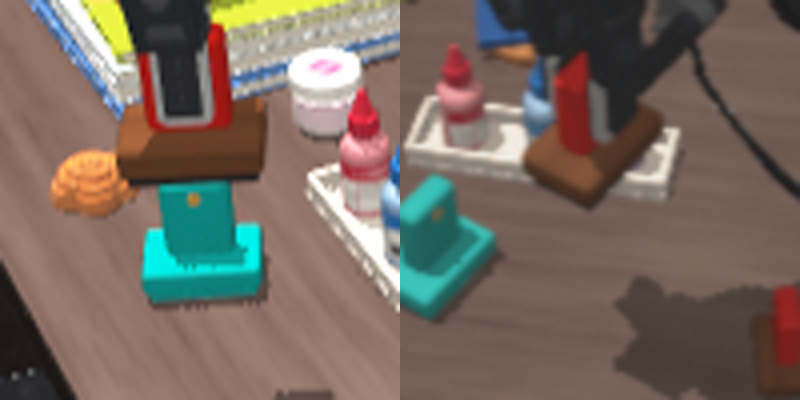

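View pics/wrist11.png

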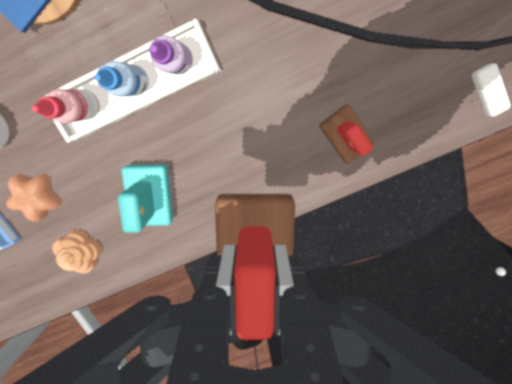

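servo_tool --steps "255 0.8 -0.6 -0.5 0;255 1.6 -1.2 -0.6 0;255 2.4 -1.8 -0.6 0;255 2.8 -2.1 -0.5 0;255 2.8 -2.1 0 0;255 2.8 -2.1 0 0;255 2.8 -2.1 0 0;255 2.8 -2 0 0;255 2.4 -1.8 0 0;255 1.6 -1.2 0 0;255 1 -0.8 0 0;255 0.6 -0.4 0 0;255 0 0 0 0;255 0 0 0 -0.1;255 0 0 0 -0.12;255 0 0 0 -0.12;255 0 0 0 -0.12;255 0 0 0 -0.11;255 0 0 0 0;255 0 0 0 0"

```text
clock: 16.27
eef_pos: [0.5835, -0.1361, 0.2104]
orientation: [-0.0, 0.753, -0.657, -0.0]
ft_force: [-0.2, 0.0, -1.2]
width: 0.0152
```

Run:
```python
from h import *
s=status.state();print(s['eef_pos'],s['orientation'],s['width'],s['ft_force'],s['qpos'])
for n in('wrist','scene','side'): grab(n,n+'12')
```

```text
[ 0.58353028 -0.13613303  0.21038357] [-6.93881595e-05  7.53486758e-01 -6.57463066e-01 -1.32579193e-04] 0.015247901646434366 [-0.17867245  0.00689455 -1.17359118] [-2.29305582e-01  2.69732187e-01  4.34268267e-02  1.34466007e+00
  2.46923417e-04 -1.93600450e+00]
```

View pics/wrist12.png

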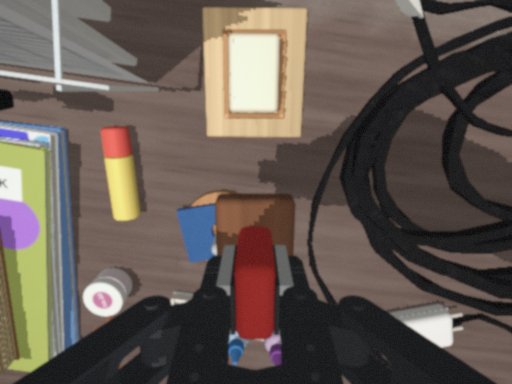

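View pics/side12.png

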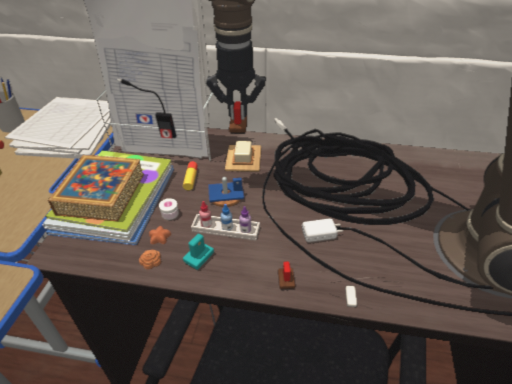

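Side view: the bottles stand undisturbed at (205–245,215) and the plate is on the post. In the wrist view the soap's top is fully visible at (254,72), so I'll measure it now.

Run:
```python
from h import *
def rect(f,c,z):
    r=cv2.minAreaRect(c);X=np.array([onz(f,*p,z) for p in cv2.boxPoints(r)]);e=np.diff(np.vstack([X,X[:1]]),axis=0)
    print(r,X.mean(0).round(4),np.linalg.norm(e,axis=1).round(4),np.degrees(np.arctan2(e[:,1],e[:,0])).round(1)); return r
f=load('wrist12');h=cv2.cvtColor(f['pixels'],cv2.COLOR_BGR2HSV);print(h[72,254],h[72,212],h[72,230])
for lo in (200,215,225):
    m=cv2.inRange(h,(15,0,lo),(60,70,255));m[:25]=0;m[125:]=0;m[:,:205]=0;m[:,305:]=0
    rect(f,max(cv2.findContours(m,0,1)[0],key=cv2.contourArea),.04)
m=cv2.inRange(h,(8,20,120),(40,200,255));m[145:]=0;m[:,:195]=0;m[:,315:]=0
print('tray');r=rect(f,max(cv2.findContours(m,0,1)[0],key=cv2.contourArea),.008)
cv2.imwrite('pics/c19.png',cv2.resize(f['pixels'][0:145,190:320],(520,580),interpolation=2))
ims=[]
y=np.radians(8);ex=np.array([np.cos(y),np.sin(y),0]);ey=np.array([-np.sin(y),np.cos(y),0])
```

```text
[ 33  22 246] [ 19  76 231] [ 23  37 221]
((252.5, 72.5), (77.0, 49.0), 90.0) [ 0.5979 -0.2278  0.04  ] [0.0391 0.0596 0.0419 0.0596] [-172.2   99.     7.8  -83.6]
((253.0, 72.5), (75.0, 48.0), 90.0) [ 0.5975 -0.2279  0.04  ] [0.0384 0.058  0.041  0.0581] [-172.2   99.     7.8  -83.6]
((253.0, 72.49998474121094), (45.99999237060547, 74.99998474121094), 0.0) [ 0.5975 -0.2279  0.04  ] [0.0581 0.0368 0.058  0.0393] [ -83.5 -172.2   98.9    7.8]
tray
((254.5, 69.0), (138.0, 119.0), 90.0) [ 0.5966 -0.23    0.008 ] [0.1026 0.1183 0.1157 0.1183] [-172.2  101.     7.8  -85.4]
```

View pics/c19.png

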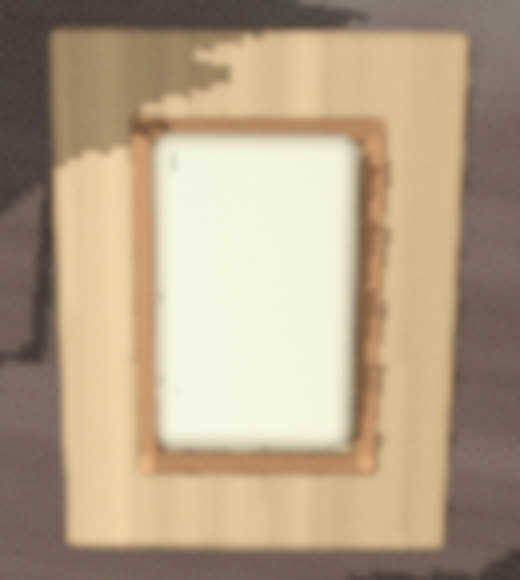

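Run:
```python
from h import *
f=load('wrist12');q=np.array([(153,132),(361,136),(356,449),(156,449)])/4+[190,0]-.5
X=np.array([onz(f,*p,.04) for p in q]);e=np.diff(np.vstack([X,X[:1]]),axis=0)
print(X.round(4).tolist(),X.mean(0).round(4),np.linalg.norm(e,axis=1).round(4),np.degrees(np.arctan2(e[:,1],e[:,0])).round(1))
t=np.array([(50,28),(468,36),(444,548),(68,546)])/4+[190,0]-.5
Y=np.array([onz(f,*p,.008) for p in t]);e=np.diff(np.vstack([Y,Y[:1]]),axis=0)
print('tray',Y.mean(0).round(4),np.linalg.norm(e,axis=1).round(4),np.degrees(np.arctan2(e[:,1],e[:,0])).round(1))
y=np.radians(8);ex=np.array([np.cos(y),np.sin(y),0]);ey=np.array([-np.sin(y),np.cos(y),0]);C=np.array([.5975,-.2275,.04])
ims=[]
for n,o,w in(('wrist12',(205,20),100),('scene12',(290,145),64),('side12',(215,125),64)):
    g=load(n);k=400/w;im=cv2.resize(g['pixels'][o[1]:o[1]+w,o[0]:o[0]+w],(400,400),interpolation=2)
    cv2.polylines(im,[np.array([(proj(g,C+sx*.021*ex+sy*.031*ey)-o+.5)*k for sx,sy in((1,1),(1,-1),(-1,-1),(-1,1))]).astype(int)],True,(0,0,255),1);ims.append(im)
cv2.imwrite('pics/c20.png',np.hstack(ims[:2]));cv2.imwrite('pics/c21.png',ims[2])
```

```text
[[0.6216, -0.2557, 0.04], [0.5804, -0.2606, 0.04], [0.5719, -0.2007, 0.04], [0.6142, -0.1949, 0.04]] [ 0.597 -0.228  0.04 ] [0.0415 0.0606 0.0428 0.0613] [-173.2   98.1    7.8  -83. ]
tray [ 0.5969 -0.2279  0.008 ] [0.0906 0.1102 0.0913 0.1113] [-173.2   97.5    7.5  -82.8]
```

View pics/c20.png

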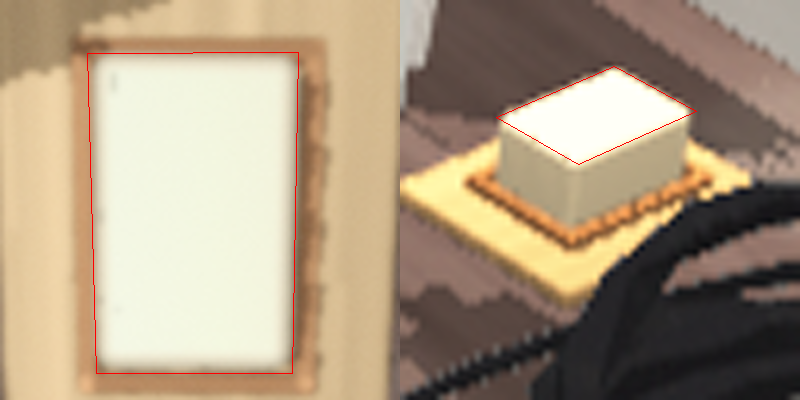

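View pics/c21.png

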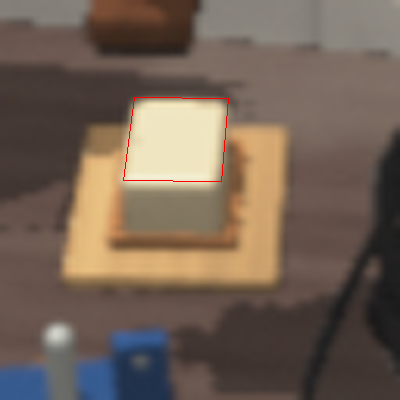

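```bash
cat > ov.py <<'E'
from h import *
import sys
tag=sys.argv[1];z0=float(sys.argv[2]);tp=np.array(eval(sys.argv[3]));az=np.radians(float(sys.argv[4]));W=eval(sys.argv[5])
ey=np.array([np.cos(az),np.sin(az),0]);ex=np.array([ey[1],-ey[0],0]);B=tp-[0,0,z0]
ims=[]
for n,o,w in W:
    g=load(n+tag);k=400/w;im=cv2.resize(g['pixels'][o[1]:o[1]+w,o[0]:o[0]+w],(400,400),interpolation=2)
    for a,b,z in((.02,.029,.019),(.008,.017,.063),(.017,.026,0)):
        cv2.polylines(im,[np.array([(proj(g,B+sx*a*ex+sy*b*ey+[0,0,z])-o+.5)*k for sx,sy in((1,1),(1,-1),(-1,-1),(-1,1))]).astype(int)],True,(0,255,255),1)
    ims.append(im)
cv2.imwrite('pics/ov%s.png'%tag,np.hstack(ims[:2]));cv2.imwrite('pics/ovb%s.png'%tag,ims[2])
E
python3 ov.py 12 .0495 "[.5835,-.1361,.2104]" 97.8 "[('wrist',(195,180),120),('scene',(230,80),80),('side',(200,85),70)]"
```

```text
(no output)
```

View pics/ov12.png

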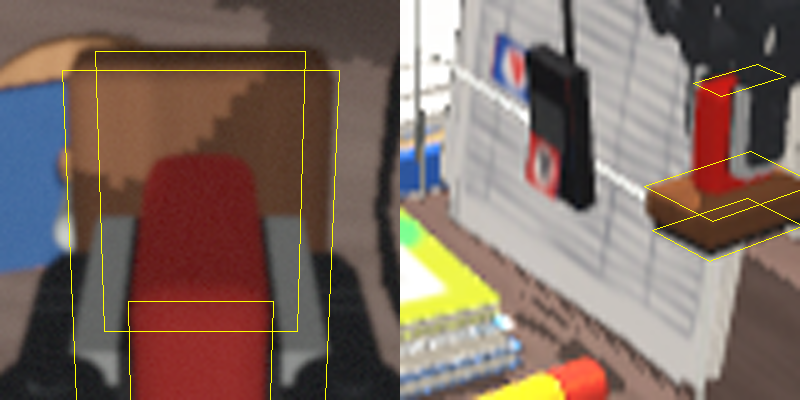

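View pics/ovb12.png

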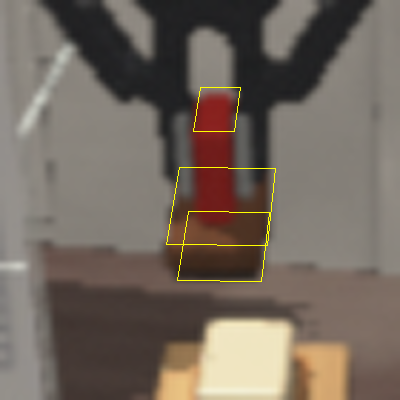

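Run:
```python
from h import *
ims=[]
for tag,tp,az in(('11',[.5208,.1605,.1882],65.2),('12',[.5835,-.1361,.2104],97.8)):
    g=load('wrist'+tag);o=(205,185);w=100;im=cv2.resize(g['pixels'][o[1]:o[1]+70,o[0]:o[0]+w],(800,560),interpolation=2)
    a_=np.radians(az);ey=np.array([np.cos(a_),np.sin(a_),0]);ex=np.array([ey[1],-ey[0],0])
    for z0,col in((.0495,(0,255,255)),(.0595,(0,255,0))):
        B=np.array(tp)-[0,0,z0]
        for a,b,z in((.02,.029,.019),(.02,.029,.003),(.008,.017,.063)):
            cv2.polylines(im,[np.array([(proj(g,B+sx*a*ex+sy*b*ey+[0,0,z])-o+.5)*8 for sx,sy in((1,1),(1,-1),(-1,-1),(-1,1))]).astype(int)],True,col,1)
    cv2.imwrite(f'pics/e{tag}.png',im)
```

```text
(no output)
```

View pics/e11.png

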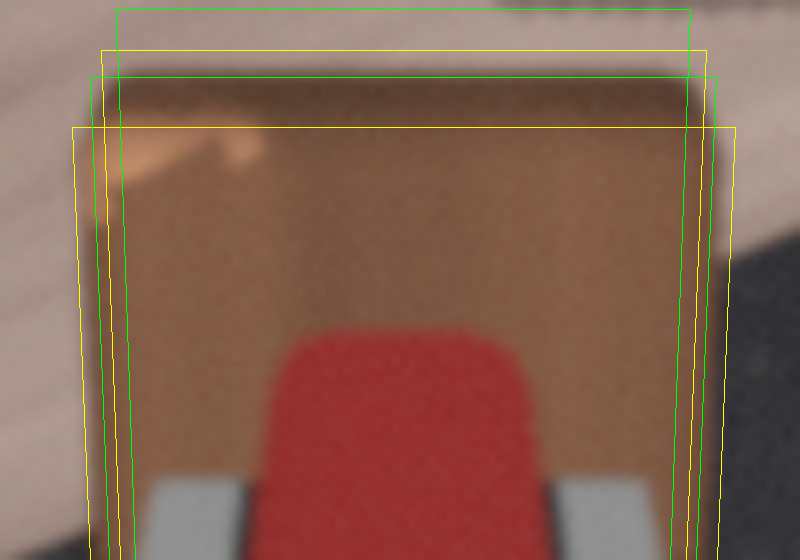

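View pics/e12.png

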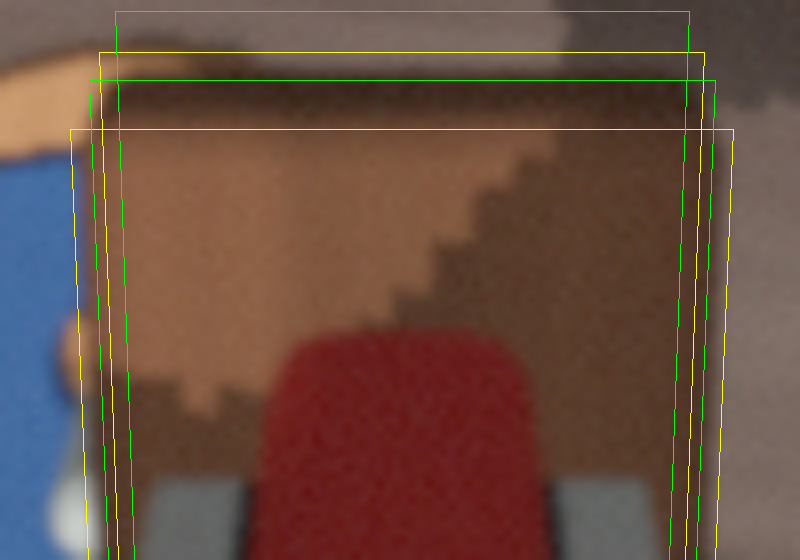

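Run:
```python
from h import *
tp=[.5835,-.1361,.2104];az=97.8
ims=[]
for n,o in(('scene',(265,80)),('side',(205,90))):
    g=load(n+'12');w=60;k=400/w;im=cv2.resize(g['pixels'][o[1]:o[1]+60,o[0]:o[0]+w],(400,400),interpolation=2);im2=im.copy()
    a_=np.radians(az);ey=np.array([np.cos(a_),np.sin(a_),0]);ex=np.array([ey[1],-ey[0],0]);B=np.array(tp)-[0,0,.0495]
    for a,b,z in((.02,.029,.019),(.02,.029,.002),(.008,.017,.063)):
        cv2.polylines(im2,[np.array([(proj(g,B+sx*a*ex+sy*b*ey+[0,0,z])-o+.5)*k for sx,sy in((1,1),(1,-1),(-1,-1),(-1,1))]).astype(int)],True,(0,255,255),1)
    cv2.imwrite(f'pics/g{n}.png',np.hstack([im,im2]))
```

```text
(no output)
```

View pics/gscene.png

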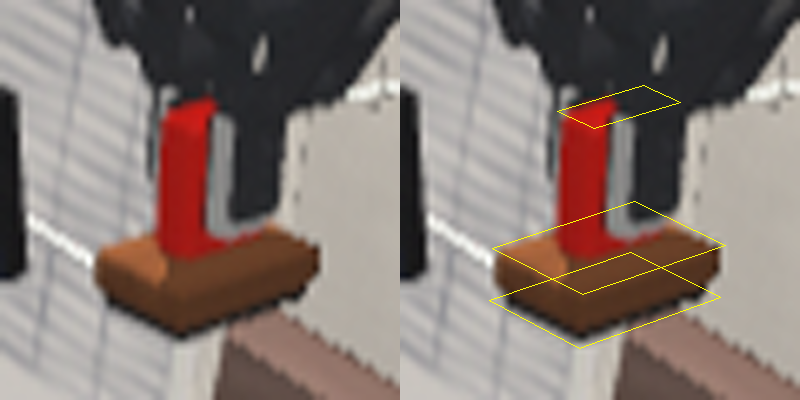

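View pics/gside.png

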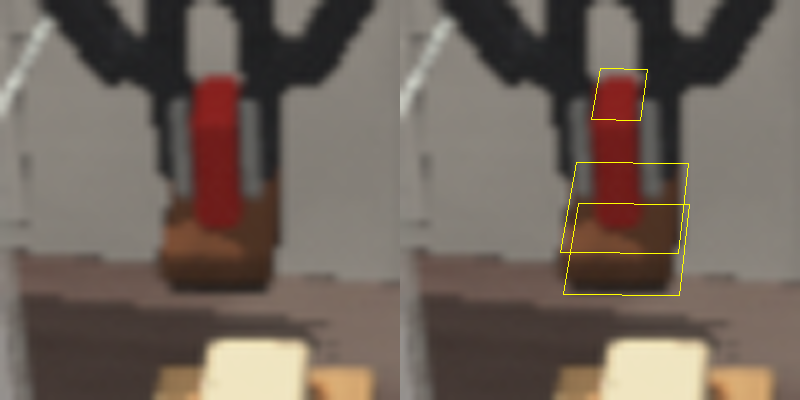

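servo_tool --steps "255 0.6 0 0 0.008;255 1.2 0 0 0;255 1.6 -0.1 0 0;255 1.8 -0.1 0 0;255 1.8 0 0 0;255 1.3 0 0 0;255 0.7 0 0.5 0;255 0.29 0 1 0;255 0 0 2 0;255 0 0 2 0;255 0 0 1.7 0;255 0 0 1.2 0;255 0 0 0.6 0;255 0 0 0 0;255 0 0 0 0;255 0 0 0 0"

```text
clock: 17.75
eef_pos: [0.5983, -0.2293, 0.1215]
orientation: [-0.0, 0.751, -0.66, 0.001]
ft_force: [-0.5, 0.1, -1.3]
width: 0.0152
```

```bash
cat > chk.py <<'E'
from h import *
import sys
tag=sys.argv[1];s=status.state();p=s['eef_pos'];q=s['orientation'];az=2*np.degrees(np.arctan2(q[2],q[1]))
print(s['clock'],p,q.round(4),az,s['width'],s['ft_force'],s['ft_torque'])
y=np.radians(7.3);ex=np.array([np.cos(y),np.sin(y),0]);ey=np.array([-np.sin(y),np.cos(y),0]);C=np.array([.597,-.228,.04])
for n,o in(('scene',(290,115)),('side',(210,110))):
    g=grab(n,n+tag);k=400/70;im=cv2.resize(g['pixels'][o[1]:o[1]+70,o[0]:o[0]+70],(400,400),interpolation=2);im2=im.copy()
    S=((1,1),(1,-1),(-1,-1),(-1,1))
    D=lambda P,a,b,c:cv2.polylines(im2,[np.array([(proj(g,P+sx*a*ex+sy*b*ey)-o+.5)*k for sx,sy in S]).astype(int)],True,c,1)
    B=p-[0,0,.0495]; D(C,.021,.031,(0,0,255));D(B,.017,.026,(0,255,255));D(B+[0,0,.019],.02,.029,(0,255,255));D(B+[0,0,.063],.008,.017,(0,255,255))
    cv2.imwrite(f'pics/k{n}{tag}.png',np.hstack([im,im2]))
E
python3 chk.py 13
```

```text
17.75 [ 0.59831398 -0.2293017   0.1214651 ] [-3.000e-04  7.514e-01 -6.598e-01  8.000e-04] -82.57521538902508 0.015219880205570864 [-0.53493627  0.09573384 -1.25122768] [-0.03833675 -0.03432063 -0.01963213]
```

View pics/kscene13.png

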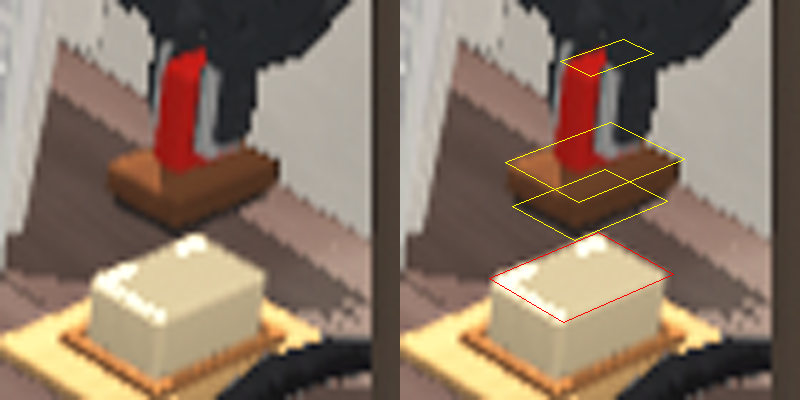

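View pics/kside13.png

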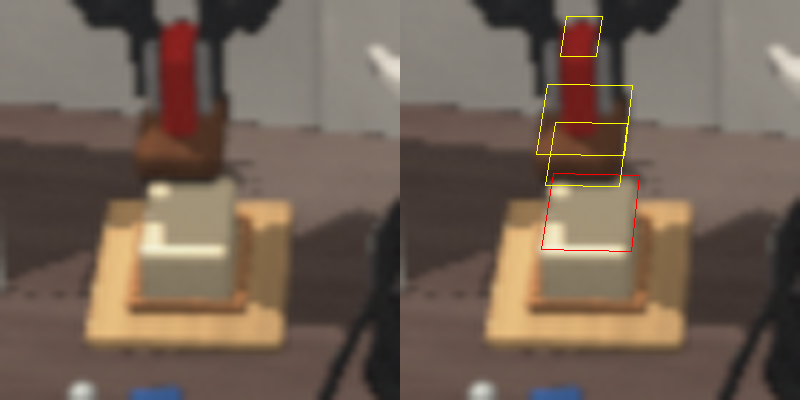

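```bash
python3 - <<'E'
from h import *
g=load('wrist12');tp=np.array([.5835,-.1361,.2104]);a=np.radians(-82.2);tx=np.array([np.cos(a),np.sin(a),0]);zz=np.array([0,0,1.])
for th in(-6,-3,0,3,6):
    t=np.radians(th);R=lambda x,z:(np.cos(t)*x-np.sin(t)*z)*tx+(np.sin(t)*x+np.cos(t)*z)*zz
    G=tp-.003*zz
    out=[]
    for x,z in((.017,.063),(.017,.019),(.029,.019),(.029,.017-.014),(.026,0)):
        out.append(proj(g,G+R(x,z-.0465))[1].round(1))
    print(th,out)
E
python3 - <<'E'
import cv2,sys
sys.path.insert(0,'.')
from h import *
w=load('wrist12')['pixels'];print('col 256 rows 190..285');
for v in range(188,275,1): print(v,w[v,250:262].mean(0).round().astype(int).tolist(),end='; ')
E
```

```text
-6 [np.float64(263.4), np.float64(228.0), np.float64(204.7), np.float64(197.9), np.float64(202.1)]
-3 [np.float64(266.6), np.float64(225.8), np.float64(202.6), np.float64(194.5), np.float64(198.4)]
0 [np.float64(269.9), np.float64(223.8), np.float64(200.7), np.float64(191.1), np.float64(194.8)]
3 [np.float64(273.2), np.float64(221.8), np.float64(199.0), np.float64(187.9), np.float64(191.3)]
6 [np.float64(276.7), np.float64(220.0), np.float64(197.4), np.float64(184.8), np.float64(188.0)]
col 256 rows 190..285
188 [95, 103, 120]; 189 [98, 105, 122]; 190 [98, 106, 123]; 191 [96, 104, 122]; 192 [89, 97, 114]; 193 [71, 79, 96]; 194 [48, 56, 74]; 195 [32, 42, 62]; 196 [30, 41, 61]; 197 [31, 44, 64]; 198 [36, 50, 72]; 199 [43, 58, 85]; 200 [47, 66, 97]; 201 [52, 72, 108]; 202 [55, 77, 114]; 203 [58, 80, 119]; 204 [60, 84, 124]; 205 [63, 87, 128]; 206 [64, 89, 130]; 207 [64, 89, 130]; 208 [65, 90, 131]; 209 [64, 89, 131]; 210 [65, 89, 130]; 211 [65, 89, 131]; 212 [65, 90, 131]; 213 [65, 90, 130]; 214 [64, 88, 128]; 215 [61, 84, 124]; 216 [58, 81, 119]; 217 [60, 81, 119]; 218 [58, 81, 119]; 2
[... 358 characters left out ...]
8 [28, 29, 105]; 239 [28, 29, 105]; 240 [29, 30, 106]; 241 [29, 30, 106]; 242 [29, 30, 106]; 243 [29, 30, 106]; 244 [29, 30, 106]; 245 [27, 28, 105]; 246 [29, 31, 106]; 247 [28, 29, 106]; 248 [28, 30, 106]; 249 [28, 30, 106]; 250 [29, 30, 106]; 251 [29, 30, 106]; 252 [27, 28, 105]; 253 [28, 29, 105]; 254 [29, 31, 106]; 255 [29, 30, 106]; 256 [27, 29, 105]; 257 [28, 29, 105]; 258 [27, 29, 105]; 259 [29, 29, 105]; 260 [28, 28, 106]; 261 [27, 29, 105]; 262 [27, 29, 105]; 263 [27, 30, 107]; 264 [29, 31, 111]; 265 [30, 32, 115]; 266 [31, 33, 120]; 267 [35, 36, 126]; 268 [34, 36, 129]; 269 [37, 39, 134]; 270 [38, 40, 138]; 271 [38, 41, 139]; 272 [39, 41, 141]; 273 [40, 42, 142]; 274 [40, 42, 144];
```

Run:
```python
from h import *
g=load('wrist10');w=g['pixels'];C=np.array([.5203,.1604,0]);a=np.radians(245.3);tx=np.array([np.cos(a),np.sin(a),0])
for x,z in((.017,.063),(.017,.059),(.013,.063),(.017,.019),(.029,.019),(.029,.003),(.026,0)): print(x,z,proj(g,C+x*tx+[0,0,z]).round(1))
for v in range(166,262): print(v,w[v,252:260].mean(0).round().astype(int).tolist(),end='; ')
```

```text
0.017 0.063 [255.9 216.2]
0.017 0.059 [255.9 213.6]
0.013 0.063 [255.9 223.2]
0.017 0.019 [255.6 192.1]
0.029 0.019 [255.6 174.3]
0.029 0.003 [255.5 168.7]
0.026 0 [255.5 172. ]
166 [91, 97, 111]; 167 [92, 98, 112]; 168 [91, 97, 110]; 169 [90, 96, 109]; 170 [87, 93, 107]; 171 [81, 89, 103]; 172 [67, 76, 94]; 173 [51, 63, 86]; 174 [46, 60, 85]; 175 [46, 62, 88]; 176 [50, 67, 96]; 177 [54, 72, 103]; 178 [55, 75, 107]; 179 [57, 76, 110]; 180 [58, 77, 112]; 181 [58, 78, 112]; 182 [58, 78, 112]; 183 [59, 79, 113]; 184 [57, 77, 112]; 185 [58, 78, 113]; 186 [59, 79, 113]; 187 [59, 79, 113]; 188 [58, 79, 113]; 189 [59, 79, 114]; 190 [59, 79, 113]; 191 [59, 79, 113]; 192 [60, 80, 114]; 193 [58, 78, 113]; 194 [57, 76, 116]; 195 [53, 68, 123]; 196 [47, 54, 132]; 197 [42, 46, 136]; 198 [42, 44, 137]; 199 [41, 43, 138]; 200 [43, 45, 138]; 201 [43, 45, 138]; 202 [42, 44, 139]; 203 [42, 43, 139]; 204 [43, 44, 139]; 205 [42, 44, 139]; 206 [43, 44, 139]; 207 [41, 43, 138]; 208 [42, 44, 139]; 209 [43, 44, 139]; 210 [43, 44, 139]; 211 [42, 44, 139]; 212 [41, 43, 138]; 213 [42, 43, 139]; 214 [42, 44, 14
[... 204 characters left out ...]
5, 188]; 226 [61, 65, 188]; 227 [61, 65, 188]; 228 [62, 65, 188]; 229 [61, 65, 188]; 230 [62, 65, 189]; 231 [62, 65, 188]; 232 [62, 66, 188]; 233 [63, 66, 189]; 234 [61, 64, 188]; 235 [63, 66, 189]; 236 [62, 66, 189]; 237 [62, 65, 189]; 238 [62, 65, 188]; 239 [62, 66, 189]; 240 [62, 66, 189]; 241 [62, 65, 188]; 242 [62, 66, 189]; 243 [62, 65, 188]; 244 [63, 66, 189]; 245 [61, 65, 188]; 246 [61, 65, 188]; 247 [61, 65, 188]; 248 [61, 64, 188]; 249 [62, 65, 189]; 250 [65, 68, 195]; 251 [71, 75, 209]; 252 [82, 86, 228]; 253 [91, 96, 243]; 254 [95, 100, 250]; 255 [96, 102, 252]; 256 [96, 101, 252]; 257 [96, 101, 252]; 258 [96, 100, 252]; 259 [96, 101, 252]; 260 [95, 100, 252]; 261 [95, 100, 252];
```

The stamp reads as level: the handle's apparent proportions match the pre-grasp view to within 0.5°. I'll make the fine correction and lower to about 1 cm.

servo_tool --steps "255 -0.1 0.1 0 0;255 0 0 0.4 0;255 0 0 0.6 0;255 0 0 0.5 0;255 0 0 0.3 0;255 0 0 0.1 0;255 0 0 0 0;255 0 0 0 0;255 0 0 0 0;255 0 0 0 0"

```text
clock: 18.68
eef_pos: [0.5967, -0.2284, 0.1016]
orientation: [-0.0, 0.751, -0.66, 0.0]
ft_force: [-0.1, -0.1, -1.8]
width: 0.015
```

```bash
python3 chk.py 14
python3 - <<'E'
from h import *
grab('wrist','wrist14')
E
```

```text
18.6833 [ 0.59674093 -0.2284134   0.10158338] [-1.000e-04  7.513e-01 -6.599e-01  2.000e-04] -82.58579349955912 0.014965429761665542 [-0.12926879 -0.07484714 -1.83508191] [ 0.03478832  0.03094548 -0.02279106]
```

View pics/kscene14.png

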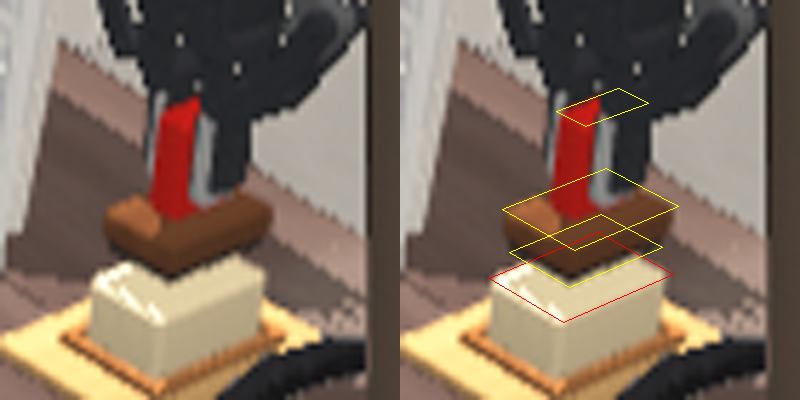

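View pics/kside14.png

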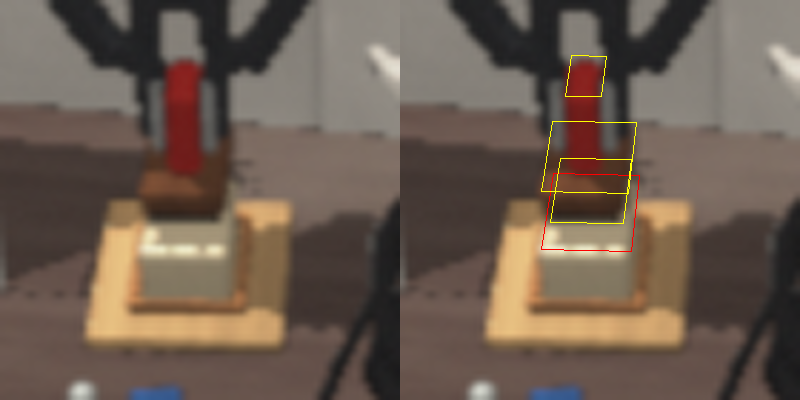

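View pics/wrist14.png

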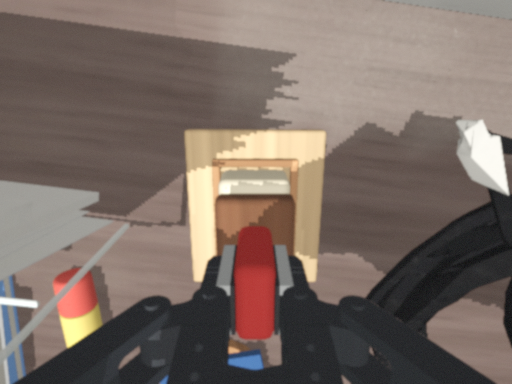

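Run:
```python
from h import *
def draw(tag,o,B,az,w=44):
    a=np.radians(az);ey=np.array([np.cos(a),np.sin(a),0]);ex=np.array([ey[1],-ey[0],0])
    g=load(tag);k=400/w;im=cv2.resize(g['pixels'][o[1]:o[1]+w,o[0]:o[0]+w],(400,400),interpolation=2)
    for x,y,z in((.017,.026,0),(.02,.029,.019),(.008,.017,.063)):
        cv2.polylines(im,[np.array([(proj(g,B+sx*x*ex+sy*y*ey+[0,0,z])-o+.5)*k for sx,sy in((1,1),(1,-1),(-1,-1),(-1,1))]).astype(int)],True,(0,255,255),1)
    return im
cv2.imwrite('pics/b1.png',np.hstack([draw('scene0',(152,220),np.array([.5203,.1604,0]),65.3),draw('scene14',(302,126),np.array([.5967,-.2284,.1016-.0495]),97.4)]))
cv2.imwrite('pics/b2.png',np.hstack([draw('side0',(218,245),np.array([.5203,.1604,0]),65.3),draw('side14',(222,115),np.array([.5967,-.2284,.1016-.0495]),97.4)]))
```

```text
(no output)
```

View pics/b1.png

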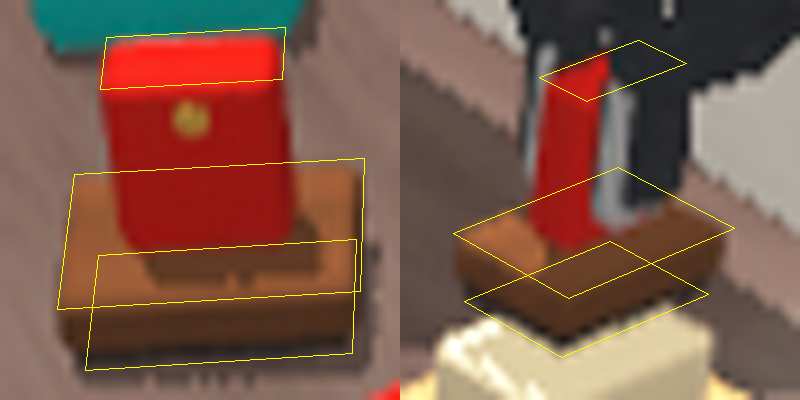

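View pics/b2.png

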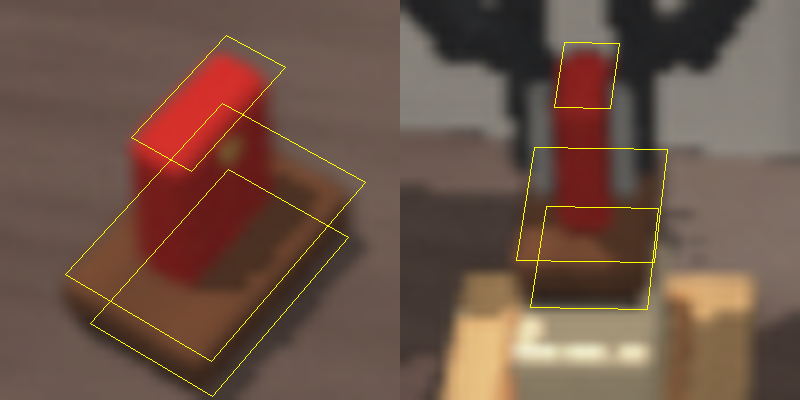

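The overlay at rest shows the same offsets as now, so the underside is about 11–12 mm above the soap. I'll lower the last 1.5 mm.

servo_tool --steps "255 0 0 0.15 0;255 0 0 0 0;255 0 0 0 0;255 0 0 0 0;255 0 0 0 0;255 0 0 0 0"

```text
clock: 19.33
eef_pos: [0.5966, -0.2283, 0.0998]
orientation: [-0.0, 0.751, -0.66, 0.0]
ft_force: [0.0, 0.7, -0.6]
width: 0.0153
```

```bash
python3 chk.py 15
```

```text
19.3333 [ 0.59660944 -0.22833058  0.09984987] [-0.000e+00  7.513e-01 -6.599e-01  1.000e-04] -82.58516350282072 0.015254873287543585 [ 0.00869948  0.74291369 -0.63501126] [-0.00462805 -0.05851487  0.00322288]
```

View pics/scene15.png

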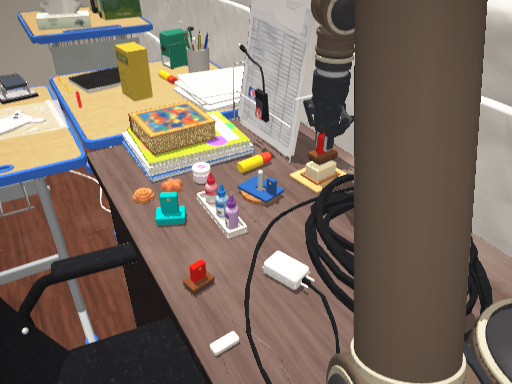

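View pics/kside15.png

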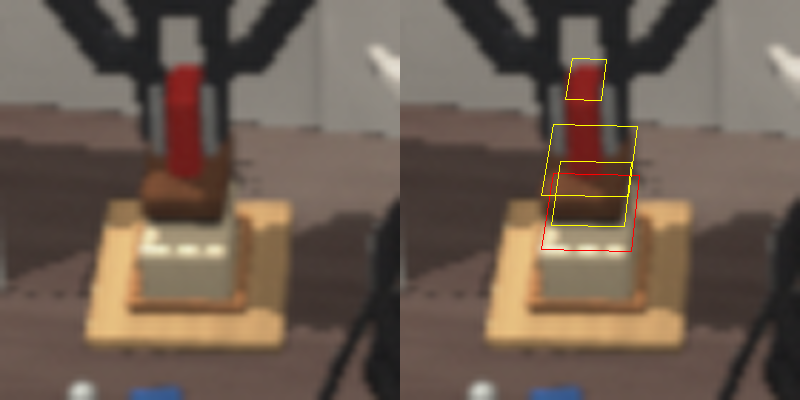

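The stamp is over the soap with a clear gap, the bottles stand at (211–232,185–210), and the plate is on the post at (261,190). Handing in.

```bash
python3 -c "
from h import *
print(r.finish_job())"
```

```text
the job is handed in; nothing more can be done
None
```

The job is handed in at about 19 s of the 64 s allowed. The plate hangs flat on the post's base and is released. The arm holds the red-handled stamp level above the soap.

**Last checks:**
- **Position:** the tool was at (0.5966, −0.2283) against the measured soap centre (0.597, −0.228). The long axis was at about 97.4° against the soap's 97.3°.
- **Level:** pitch was within about 0.5°, judged from the handle's proportions in the wrist camera before and after the grasp. That comparison used the view just before the final approach.
- **Gap:** about 10 mm from the arm's position. The scene and side views disagreed slightly, so it could be off by 1–3 mm either way, but the gap was clearly open with no contact force seen.
- **Other objects:** in the final scene picture the bottles stand in their caddy and the plate is on the post.

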